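# Refit the E-clip on the carousel spindle

### The job

The vial carousel of the sample changer has just been put back on its spindle and must be locked there again. Lay the E-clip flat on the hub beside the spindle with its open side to the spindle, let go of it, take the fork tool and push the clip sideways into the spindle's groove until it snaps in, finishing with one firm press of about 10 N to feel that it has bottomed; never lean on it with 20 N or more, and never push it on with the fingers. Then lay the fork tool back on its steel tray and leave the other parts and tools on the trays where they are.

Things in the scene. Friction and masses are not known exactly. Their poses are not given: they have to be found in the camera images.
- changer: Sample changer, fixed: white housing 250 x 200 x 70 mm (110 mm towards its -x, 140 mm towards +x), aluminium vial carousel plate of 200 mm diameter, top at 84 mm, a few vials standing 6 mm out of it. Origin on the bench under the spindle's axis. A needle post with a head, 170 mm tall, stands 122 mm along +x and 72 to 117 mm along +y from the axis.
- spindle (a point): On the spindle's vertical axis at the height of the hub's flat face, 100 mm above the bench; z up. The hub is a steel disc of 100 mm diameter, 16 mm above the carousel plate. From its face up: 5 mm of groove (19 mm diameter, all round), then the spindle's end (24 mm diameter, 13 mm tall). The clip can go on from any side.
- clip: Dark spring-steel E-clip, lying flat: 38 mm outside diameter, 4 mm thick, ring 5 mm wide, open at its own +x side, two sprung prongs beside the opening, a fixed prong at the back. Origin: centre of its round outline, on the underside; z up. Grasp it 38 mm wide across its y: sides and back are rigid. Flat on the hub's face it is level with the groove. Home: centre on the spindle's axis.
- clip_mouth (a point): In the clip's opening, 12 mm from its centre along its +x, at mid thickness. The prongs meet the groove when the clip's centre is 10 mm from the axis; over the next 2 to 4 mm the push rises to 6 to 12 N, then the clip gives way and springs most or all of the rest of the way by itself (a second small push may be needed). Home, it has 0.6 mm of play and stops hard on its back prong.
- fork_tool: Fork tool lying on its tray, 0.1 to 0.16 kg: black straight handle (112 mm long, 24 mm wide, 25 mm tall) with a collet nut at its front that clamps a flat steel blade, 14 mm wide and 5 mm thick, ending in a wide V-shaped fork 50 mm across. x runs from handle to fork, z up. Origin: on the handle's underside, 25 mm behind its front end, near the balance point. Blade 10 to 15 mm above the underside.
- fork_grip (a point): Grip point: middle of the handle's section, 12.5 mm above the fork tool's origin. The blade is clamped further in or out each time, and holds there: a clip that sits in the fork has its centre 105 to 125 mm ahead of this point along the tool's x; the fork's faces touch the clip's back 30 degrees to either side of the middle line. The blade's straight part covers at least 30 to 80 mm ahead.
- tool_tray: Shallow steel tray of the tools, 300 x 180 mm along its x and y, floor 3 mm thick, rim 9 mm above the bench, walls 3 mm. Origin: centre of its underside. Fixed. It may stand on the left or on the right.
- clip_tray: Shallow steel tray of the small parts, 200 x 180 mm, floor 3 mm thick, rim 9 mm above the bench, walls 3 mm. Origin: centre of its underside. Fixed; on the other side from the tool tray.
- screwdriver: Black-handled screwdriver, 190 mm long, handle 26 mm thick, lying on the tool tray; origin under its middle. Not needed.
- washer: Closed dark steel washer, 38 mm outside, 25 mm hole, 4 mm thick, on the clip's tray; origin: centre of its underside. Not needed.
- spacer: Thick steel spacer ring, 32 mm diameter, 9 mm thick, on the clip's tray; origin: centre of its underside. Not needed.

How it is judged:
By the outcome, as a careful person would: the job done as asked, in the order asked, and still so for the second after the job is handed in, with the robot touching nothing.
It also fails if it takes over 69 s, if anything falls off the work surface, if the arm or the gripper's body presses on something with over 40 N, if the wrist force passes 120 N, or if a joint passes its speed limit or range.

### The arm

A 6-joint arm with a two-finger parallel gripper is mounted at the origin on the work surface. World frame = base frame: x ahead of the robot, y to its left, z up, the work surface at z = 0. Lengths are in m, angles in degrees, forces in N, time in s.
With the tool pointing down it reaches from about 0.325 to 0.9 m from the base axis. Payload 6.1 kg.
Tool frame: the origin (TCP) lies between the finger pads; the fingertips stand 22 mm ahead of it and the grasp point (between the pads) lies 3 mm ahead of it; z points along the fingers, y is the direction in which the jaws open and shut (so a half turn about z gives the same grasp; the last joint's range is limited). The gripper opens to 85 mm and grips with 20 to 120 N. Pads are 22 mm wide; open, the fingers measure 114 mm over their backs; the gripper's body (76 mm by 85 mm) begins 54 mm behind the grasp point. The pads swing forward as they close: fully open they stand 13 mm farther back than shut.
Start: joints at [-79.704, 12.628, 87.462, -0, 79.91, -7.225], TCP at [0.188, -0.596, 0.253] pointing down, gripper open.
Joint ranges: [-170.65, 170.65], [-52.31, 119.04], [5.05, 147.46], [-71.25, 251.25], [11.57, 151.72], [-153.62, 153.62]. Speed limits (degrees/s): [147.25, 147.25, 172.46, 180, 180, 180].

### API

Orientations are given as [roll, pitch, yaw] about the fixed x, y, z axes, in that order (R = Rz(yaw) Ry(pitch) Rx(roll)).
In Python, from cell import robot gives the robot as it stands.
- The arm moves only by the shell command python3 -m crank 'ROWS' [OPENING] [FORCE]. ROWS is JSON, a list of rows, each an object of numbers: "tx", "ty", "tz": the shift along the world's x, y, z in m; "yaw": the turn about the world's z in degrees. A call has 1 to 10 rows; each row shifts and turns the commanded pose from where the row before left it; what a row does not reach is not made up. A row lasts 1/12 s, in which the tool goes at most 41.7 mm and 7.16 degrees, less where a joint would pass 70% of its speed; a pose out of reach is approached as far as the arm can. A call is refused whole if a number of a shift passes 0.0417 or a number of a turn 7.16, either way. A call with a gripper value outside its range is refused whole. OPENING is the opening, from 0 (shut) to 1 (fully open), set as the call begins (- or left out, the last holds). The fingers move at their own pace and stop on an object; FORCE is the grip in N (left out, the last holds). Time passes only in rows, so rows that do not move let the fingers close. It gives the time, the measured TCP pose, the force and the opening at its end, in the units of the state.
- robot.state(): the state, without advancing time (a new reading comes with each control period).
- robot.camera(name): name is "scene" or "top"; returns a dict with "image" (480x640x3 uint8, blue, green, red), "fx", "fy", "cx", "cy" (pixels), "camera_from_world" (4x4, takes a point from world to camera coordinates). Camera axes: x right, y down, z forward; pixel columns grow to the right and rows downward; lengths in m; the calibration is good to about 2 mm. A picture is of the moment at which its call begins. There is no depth.
- robot.hand_in(): hands the job in, once; it reports no verdict.
The state is a dict: "time": time; "q": joint angles; "qvel": joint speeds; "joint_efforts": joint torques, N m; "eef_pos": TCP position; "eef_rot": TCP orientation; "wrist_force": force on the tool from outside, world axes, zero at the start; "torque": the same for the moment, N m; "opening": finger opening in m.
Only numpy, scipy, OpenCV 4.12 (cv2) and the standard library are available. Lean on these libraries where they do the work, as an engineer would, in place of code of your own. Each camera call takes 0.05 s, during which the arm holds its last target.

## Working session

There is one attempt and no reset: what is moved stays moved. The work goes in short steps, Python scripts to look and compute and a shell command to move; the robot and the scene stay as the last step left them, time stands still between calls to the robot, and variables do not carry over. Pictures are saved under pics/ and viewed, and the job is handed in when it is done.

```bash
ls; mkdir -p pics; python3 - <<'E'
from cell import robot
import cv2
for n in("scene","top"):
    c=robot.camera(n); cv2.imwrite(f"pics/{n}0.png",c["image"]); print(n,c["fx"],c["fy"],c["cx"],c["cy"],c["camera_from_world"])
print(robot.state())
E
```

```text
pics
scene 540.106521834032 540.106521834032 317.2616800119362 230.52051817846063 [[-0.28421859  0.95870408  0.01030934  0.14810295]
 [ 0.64211537  0.19832532 -0.74050991 -0.27364487]
 [-0.71197447 -0.2038469  -0.67196637  1.59629957]
 [ 0.          0.          0.          1.        ]]
top 556.1716580650311 556.1716580650311 329.1496102814324 236.46787679627406 [[-0.04184994 -0.99911388  0.00447598  0.03006052]
 [-0.97888334  0.04010455 -0.20044707  0.52535207]
 [ 0.20008995 -0.01277016 -0.97969431  1.11519608]
 [ 0.          0.          0.          1.        ]]
{'time': 0.1, 'q': array([-7.97049496e+01,  1.26713022e+01,  8.75208374e+01,  2.23507758e-03,
        7.99100536e+01, -7.22454316e+00]), 'qvel': array([ 0.08222908, -0.09484702, -0.09747928,  0.00864791,  0.09148334,
        0.0523978 ]), 'joint_efforts': array([ 2.34923158e-03, -4.98241925e+01, -3.90546083e+01,  3.43632007e-05,
        5.65851762e-03, -1.85886370e-05]), 'eef_pos': array([ 0.1880646 , -0.59549311,  0.25228731]), 'eef_rot': array([-1.79898895e+02, -1.50339648e-02,  1.75191867e+01]), 'wrist_force': array([ 0.48190177, -0.15583322,  0.99526289]), 'torque': array([ 0.00972572, -0.01170281,  0.02505227]), 'opening': 0.08572572556703731}
```

View pics/scene0.png

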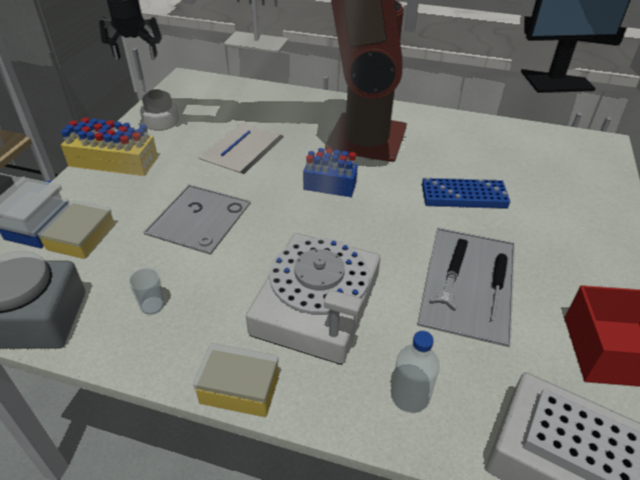

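View pics/top0.png

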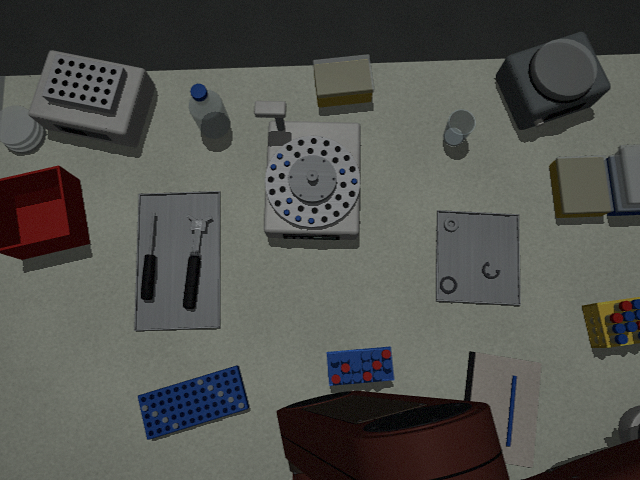

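The top view shows the clip near (490,270), washer (448,285), spacer (451,225), spindle (313,178), fork tool (195,265) and screwdriver (150,265). The tool tray is on +y. I'll zoom in.

```bash
cat > h.py <<'E'
import numpy as np, cv2
from cell import robot
def ray(c,u,v,z):
    M=np.array(c["camera_from_world"]);R=M[:3,:3];t=M[:3,3]
    d=R.T@np.array([(u-c["cx"])/c["fx"],(v-c["cy"])/c["fy"],1]);o=-R.T@t
    return o+d*(z-o[2])/d[2]
def proj(c,p):
    M=np.array(c["camera_from_world"]);q=M[:3,:3]@np.array(p)+M[:3,3]
    return c["fx"]*q[0]/q[2]+c["cx"],c["fy"]*q[1]/q[2]+c["cy"]
def crop(c,x0,y0,w,h,s,name):
    cv2.imwrite("pics/"+name,cv2.resize(c["image"][y0:y0+h,x0:x0+w],None,fx=s,fy=s,interpolation=cv2.INTER_CUBIC))
E
python3 - <<'E'
from h import *
t=robot.camera("top"); s=robot.camera("scene")
crops=[(t,460,245,60,50),(t,130,190,95,140),(t,255,95,120,150)]
out=[]
crop(t,440,240,80,60,9,"clipt.png"); crop(t,170,205,50,110,5,"forkt.png"); crop(t,260,95,110,130,4,"spt.png"); crop(s,180,195,70,60,9,"clips.png"); crop(s,425,230,60,85,6,"forks.png"); crop(s,240,225,150,120,5,"sps.png")
E
```

```text
(no output)
```

View pics/clipt.png

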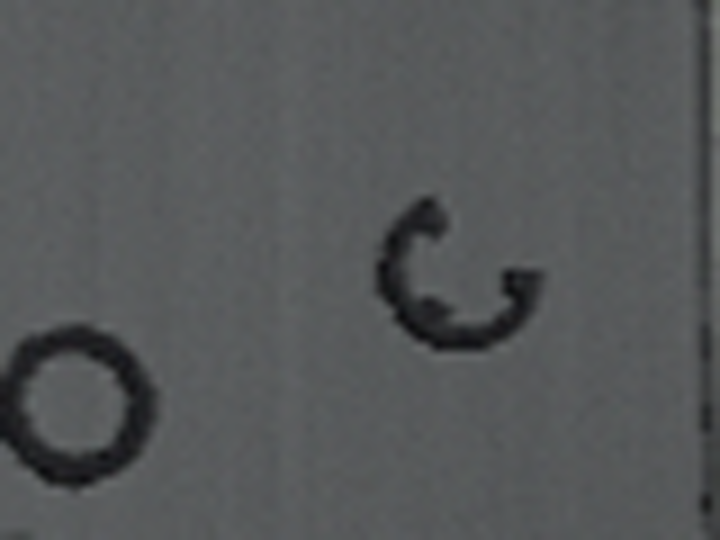

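View pics/forkt.png

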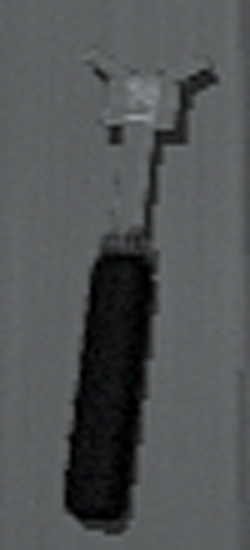

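View pics/spt.png

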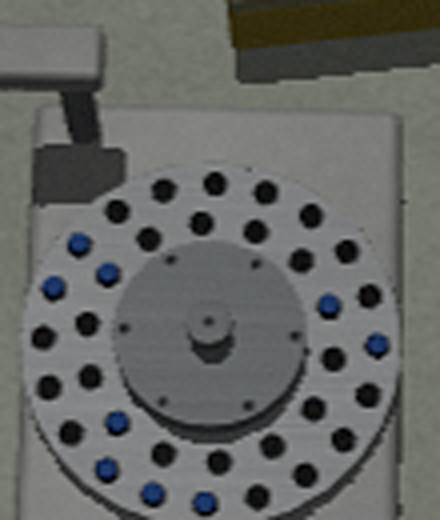

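View pics/forks.png

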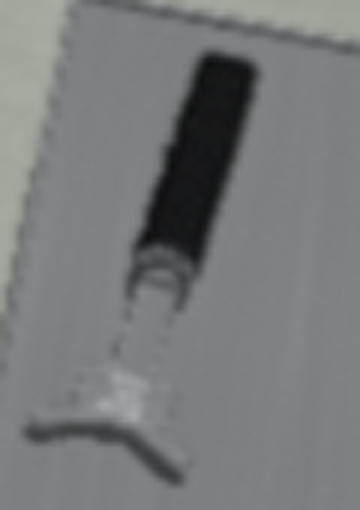

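View pics/sps.png

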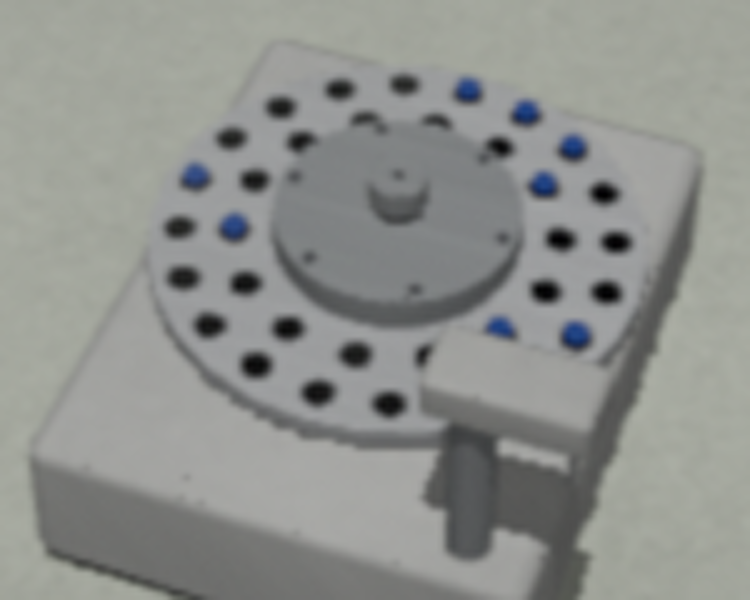

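View pics/clips.png

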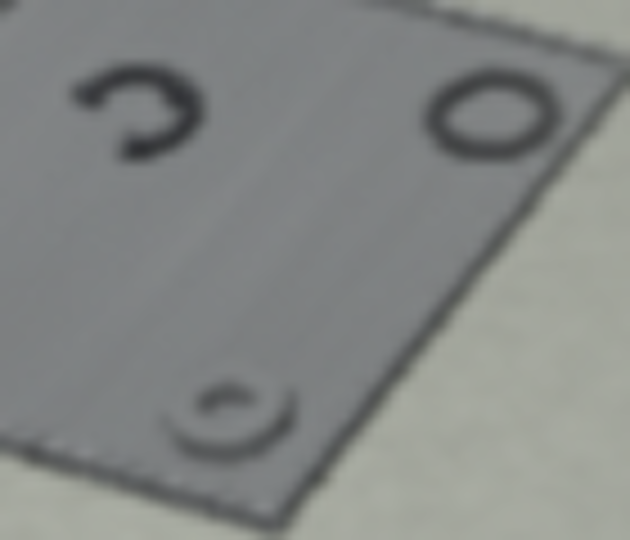

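Top zoom: the clip opens up-right (+x, −y). Its back prong is near crop (435,308) and its centre near (460,270). Empty holes sit below-right of the hub, so a push from −x/−y would clear the vials. Next I'll measure this.

```bash
cat > meas.py <<'E'
from h import *
def darkclip(c,box,z,thr):
    x0,y0,x1,y1=box
    g=cv2.resize(cv2.cvtColor(c["image"],cv2.COLOR_BGR2GRAY)[y0:y1,x0:x1],None,fx=8,fy=8,interpolation=cv2.INTER_CUBIC)
    m=(g<thr).astype(np.uint8)
    n,l,st,ce=cv2.connectedComponentsWithStats(m)
    i=1+np.argmax(st[1:,4]); ys,xs=np.where(l==i)
    # world
    P=np.array([ray(c,(x+.5)/8-.5+x0,(y+.5)/8-.5+y0,z)[:2] for x,y in zip(xs,ys)])
    return P
def circ(P,r=None):
    # outer boundary by convex hull -> LSQ circle on hull
    from scipy.optimize import least_squares
    h=cv2.convexHull((P*1e4).astype(np.float32))[:,0]/1e4
    # outline points = mask pts within hull that are extreme by angle
    c0=(h.min(0)+h.max(0))/2
    for _ in range(3):
        a=np.arctan2(*(P-c0).T[::-1]); d=np.hypot(*(P-c0).T)
        b=np.floor((a+np.pi)/np.radians(5)).astype(int); E=[]
        for k in set(b):
            s=np.where(b==k)[0]; E.append(P[s[np.argmax(d[s])]])
        E=np.array(E); E=E[np.hypot(*(E-c0).T)>0.0165]
        f=(lambda q:np.hypot(*(E-q[:2]).T)-(r or q[2]))
        s=least_squares(f,[*c0,r or .019],loss="soft_l1",f_scale=5e-4); c0=s.x[:2]
    a=np.degrees(np.arctan2(*(E-c0).T[::-1])); a.sort()
    gaps=np.diff(np.r_[a,a[0]+360]); k=np.argmax(gaps)
    return s.x, gaps[k], (a[k]+gaps[k]/2+180)%360-180, np.sqrt(np.mean(s.fun**2))
E
python3 - <<'E'
from meas import *
t=robot.camera("top"); s=robot.camera("scene")
for thr in(60,70):
    P=darkclip(t,(470,250,510,290),.007,thr); print(len(P),"top",circ(P),circ(P,.019))
    P=darkclip(s,(183,196,207,218),.007,thr+20); print(len(P),"scene",circ(P),circ(P,.019))
# gray levels
for c,u,v in((t,313,178),(t,300,185)): print(c["image"][v,u])
def comp(c,p,z): return ray(c,*p,z)
print("hub guess",ray(t,312.5,178.5,.1),ray(s,319.5,268,.1))
print(ray(t,260+208/4,95+322/4,.118), ray(s,240+397/5,225+177/5,.118))
for n,c in(("top",t),("scene",s)):
    g=cv2.cvtColor(c["image"],cv2.COLOR_BGR2GRAY)
    m=(g<38).astype(np.uint8); box=(170,190,225,320) if n=="top" else (425,230,475,320)
    M=np.zeros_like(m);M[box[1]:box[3],box[0]:box[2]]=m[box[1]:box[3],box[0]:box[2]]
    k,l,st,ce=cv2.connectedComponentsWithStats(M);i=1+np.argmax(st[1:,4])
    ys,xs=np.where(l==i); r=cv2.minAreaRect(np.c_[xs,ys].astype(np.float32)); print(n,r)
    b=cv2.boxPoints(r); print(np.array([ray(c,*p,.028)[:2] for p in b]).round(4).tolist())
E
```

```text
6791 top (array([ 0.44767213, -0.33753568,  0.01923041]), np.float64(108.58375204098324), np.float64(-39.31123565910528), np.float64(0.0004155934910399881)) (array([ 0.44753946, -0.33742524,  0.019     ]), np.float64(107.75963853089223), np.float64(-39.32168634836228), np.float64(0.0004589924020383933))
2953 scene (array([ 0.44934248, -0.34050755,  0.01914671]), np.float64(123.11775493590746), np.float64(-37.13286428219854), np.float64(0.0006497866297838238)) (array([ 0.44924832, -0.3403884 ,  0.019     ]), np.float64(124.57004062943051), np.float64(-37.369386121488134), np.float64(0.0006488161329780505))
7802 top (array([ 0.44766516, -0.33754736,  0.01959368]), np.float64(98.82430212528796), np.float64(-39.706548850161056), np.float64(0.0006735764920529243)) (array([ 0.44730633, -0.33708508,  0.019     ]), np.float64(98.73756388613677), np.float64(-39.9182479201817), np.float64(0.0007016551942317847))
3772 scene (array([ 0.44925265, -0.34066053,  0.02000403]), np.float64(119.5453067247727), np.float64(-39.97137111053581), np.float64(0.00065809516456359)) (array([ 0.44846912, -0.34015161,  0.019     ]), np.float64(114.60934687254056), np.float64(-37.58113422657647), np.float64(0.0009747245764228866))
[104 104 100]
[103 103  99]
hub guess [0.63965145 0.03804117 0.1       ] [0.64396735 0.03994634 0.1       ]
[0.6403354  0.03858295 0.118     ] [0.6410112  0.03863106 0.118     ]
top ((191.75387573242188, 281.96923828125), (13.14768123626709, 53.83107376098633), 7.125016689300537)
[[0.3917, 0.3217], [0.5045, 0.3088], [0.4998, 0.2811], [0.3872, 0.2945]]
scene ((457.8500061035156, 255.4499969482422), (9.486830711364746, 33.203914642333984), 18.434947967529297)
[[0.501, 0.2874], [0.3934, 0.2993], [0.3975, 0.32], [0.5043, 0.3069]]
```

```bash
python3 -m crank '[{"tx":0.026,"ty":0.0257,"tz":-0.014,"yaw":-5.6},{"tx":0.026,"ty":0.0257,"tz":-0.014,"yaw":-5.6},{"tx":0.026,"ty":0.0257,"tz":-0.014,"yaw":-5.6},{"tx":0.026,"ty":0.0257,"tz":-0.014,"yaw":-5.6},{"tx":0.026,"ty":0.0257,"tz":-0.014,"yaw":-5.6},{"tx":0.026,"ty":0.0257,"tz":-0.014,"yaw":-5.6},{"tx":0.026,"ty":0.0257,"tz":-0.014,"yaw":-5.6},{"tx":0.026,"ty":0.0257,"tz":-0.014,"yaw":-5.6},{"tx":0.026,"ty":0.0257,"tz":-0.014,"yaw":-5.6},{"tx":0.026,"ty":0.0257,"tz":-0.014,"yaw":-5.6}]' 0.65 25
```

```text
time: 1.13
eef_pos: [0.4492, -0.3376, 0.1129]
eef_rot: [180.0, -0.0, -38.8]
wrist_force: [0.6, -0.7, -0.3]
opening: 0.0552
```

```bash
python3 -m crank '[{"tz":-0.02},{"tz":-0.02},{"tz":-0.02},{}]'; python3 - <<'E'
from h import *
t=robot.camera("top"); s=robot.camera("scene")
crop(t,420,210,120,100,6,"a1.png"); crop(s,150,160,110,90,7,"a2.png")
E
```

```text
schema error: expected keys tx, ty, tz, yaw
```

View pics/a1.png

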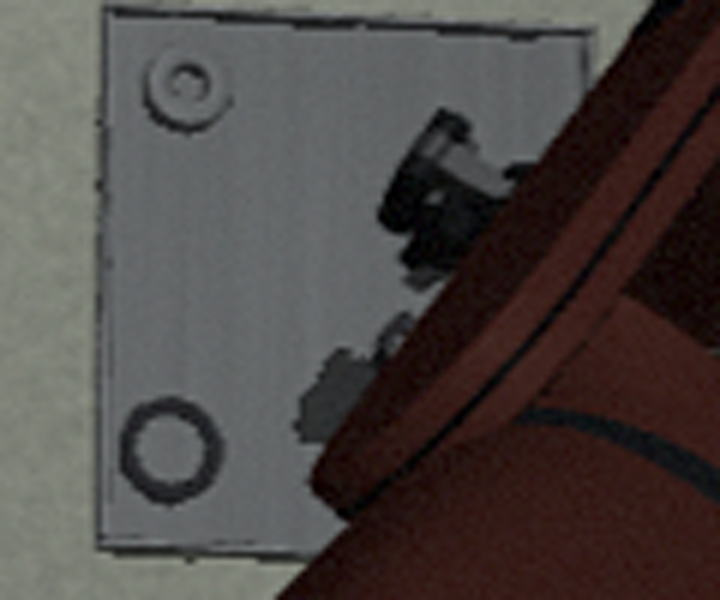

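View pics/a2.png

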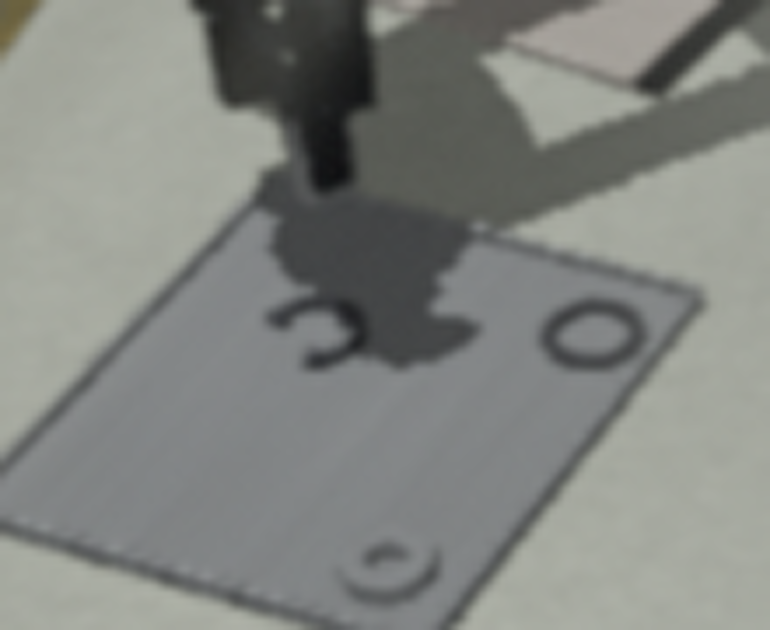

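The top view is blocked by the arm. The scene view shows the gripper about 10 cm above the clip and lined up with it.

```bash
python3 -m crank '[{"tx":-0.0007,"ty":-0.0014,"tz":-0.02},{"tz":-0.02},{"tz":-0.02},{"tz":-0.015},{"tz":-0.008},{"tz":0}]'; python3 - <<'E'
from h import *
s=robot.camera("scene")
crop(s,150,160,110,90,7,"a3.png")
E
```

```text
schema error: expected keys tx, ty, tz, yaw
```

View pics/a3.png

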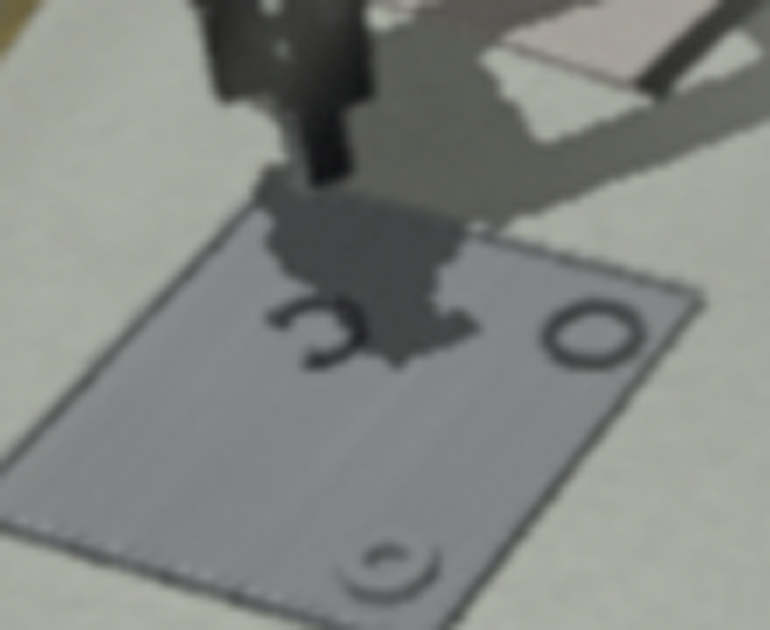

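All four keys are required in every row.

```bash
python3 -m crank '[{"tx":-0.0007,"ty":-0.0014,"tz":-0.02,"yaw":0},{"tx":0,"ty":0,"tz":-0.02,"yaw":0},{"tx":0,"ty":0,"tz":-0.02,"yaw":0},{"tx":0,"ty":0,"tz":-0.015,"yaw":0},{"tx":0,"ty":0,"tz":-0.008,"yaw":0},{"tx":0,"ty":0,"tz":0,"yaw":0}]'; python3 - <<'E'
from h import *
s=robot.camera("scene")
crop(s,150,160,110,90,7,"a4.png")
E
```

```text
time: 1.78
eef_pos: [0.4459, -0.3404, 0.0288]
eef_rot: [-180.0, 0.2, -38.5]
wrist_force: [-0.1, -0.3, -0.1]
opening: 0.0556
```

View pics/a4.png

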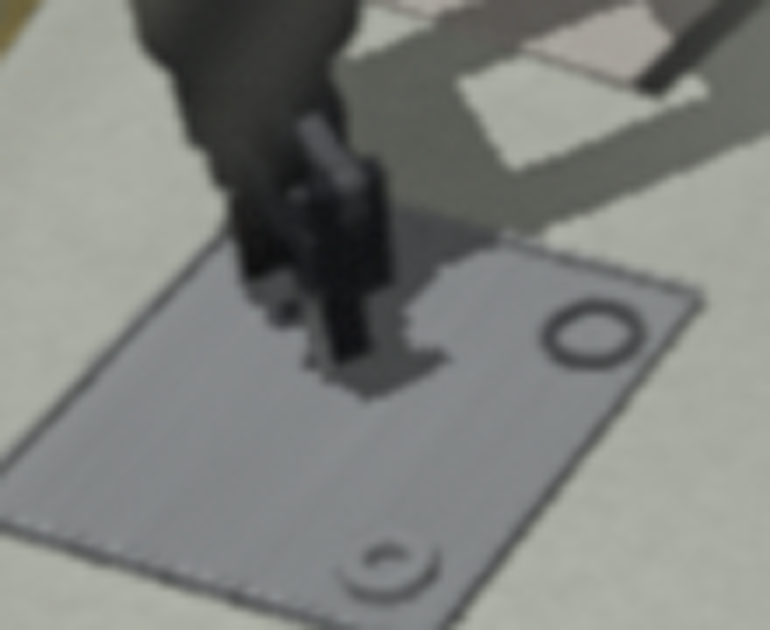

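The fingers now straddle the clip just above the tray floor. I'll recentre and go down by feel.

```bash
python3 -m crank '[{"tx":0.001,"ty":0,"tz":-0.002,"yaw":0},{"tx":0,"ty":0,"tz":0,"yaw":0},{"tx":0,"ty":0,"tz":0,"yaw":0}]'; python3 -m crank '[{"tx":0,"ty":0,"tz":-0.0015,"yaw":0},{"tx":0,"ty":0,"tz":0,"yaw":0},{"tx":0,"ty":0,"tz":0,"yaw":0}]' 
```

```text
time: 2.08
eef_pos: [0.4491, -0.3412, 0.0295]
eef_rot: [180.0, -0.1, -38.5]
wrist_force: [-0.2, -0.1, 0.1]
opening: 0.0557
time: 2.33
eef_pos: [0.4486, -0.3404, 0.027]
eef_rot: [180.0, -0.0, -38.5]
wrist_force: [0.3, 0.3, 0.5]
opening: 0.0557
```

```bash
python3 -m crank '[{"tx":0,"ty":0.0007,"tz":-0.0015,"yaw":0},{"tx":0,"ty":0,"tz":0,"yaw":0},{"tx":0,"ty":0,"tz":0,"yaw":0},{"tx":0,"ty":0,"tz":0,"yaw":0}]' 0.52; python3 -m crank '[{"tx":0,"ty":0,"tz":-0.001,"yaw":0},{"tx":0,"ty":0,"tz":0,"yaw":0},{"tx":0,"ty":0,"tz":0,"yaw":0}]' 
```

```text
time: 2.67
eef_pos: [0.4484, -0.3396, 0.0252]
eef_rot: [-180.0, 0.0, -38.5]
wrist_force: [1.0, 0.6, 0.1]
opening: 0.0442
time: 2.92
eef_pos: [0.4484, -0.3397, 0.0242]
eef_rot: [-180.0, 0.0, -38.5]
wrist_force: [-1.0, -0.6, 0.0]
opening: 0.0448
```

```bash
python3 -m crank '[{"tx":0,"ty":0,"tz":-0.001,"yaw":0},{"tx":0,"ty":0,"tz":0,"yaw":0},{"tx":0,"ty":0,"tz":0,"yaw":0}]'; python3 -m crank '[{"tx":0,"ty":0,"tz":0,"yaw":0},{"tx":0,"ty":0,"tz":0,"yaw":0},{"tx":0,"ty":0,"tz":0,"yaw":0},{"tx":0,"ty":0,"tz":0,"yaw":0},{"tx":0,"ty":0,"tz":0,"yaw":0}]' 0.35 30
```

```text
time: 3.17
eef_pos: [0.4484, -0.3396, 0.0232]
eef_rot: [-180.0, 0.0, -38.5]
wrist_force: [-0.5, -0.3, 0.0]
opening: 0.0445
time: 3.58
eef_pos: [0.449, -0.3403, 0.0241]
eef_rot: [180.0, -0.1, -38.5]
wrist_force: [0.0, 0.4, 5.8]
opening: 0.0363
```

```bash
python3 -m crank '[{"tx":0,"ty":0,"tz":0.005,"yaw":0},{"tx":0,"ty":0,"tz":0.02,"yaw":0},{"tx":0,"ty":0,"tz":0.04,"yaw":0},{"tx":0,"ty":0,"tz":0.04,"yaw":0},{"tx":0,"ty":0,"tz":0.04,"yaw":0},{"tx":0,"ty":0,"tz":0,"yaw":0}]'; python3 - <<'E'
from h import *
s=robot.camera("scene")
crop(s,140,110,130,120,5,"a5.png")
E
```

```text
time: 4.08
eef_pos: [0.452, -0.3431, 0.1777]
eef_rot: [179.9, -0.8, -38.5]
wrist_force: [1.6, -1.5, 0.7]
opening: 0.0362
```

View pics/a5.png

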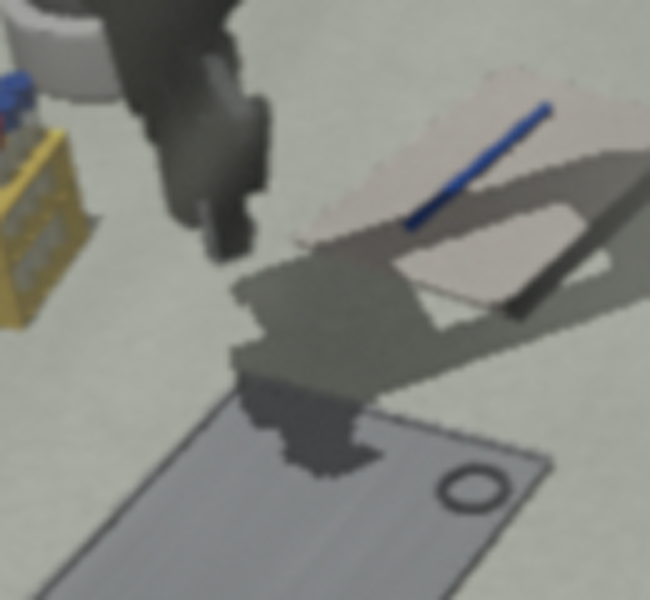

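```bash
python3 -m crank '[{"tx":0.0157,"ty":0.0332,"tz":0,"yaw":6.7},{"tx":0.0157,"ty":0.0332,"tz":0,"yaw":6.7},{"tx":0.0157,"ty":0.0332,"tz":0,"yaw":6.7},{"tx":0.0157,"ty":0.0332,"tz":0,"yaw":6.7},{"tx":0.0157,"ty":0.0332,"tz":0,"yaw":6.7},{"tx":0.0157,"ty":0.0332,"tz":0,"yaw":6.7},{"tx":0.0157,"ty":0.0332,"tz":0,"yaw":6.7},{"tx":0.0157,"ty":0.0332,"tz":0,"yaw":6.7},{"tx":0.0157,"ty":0.0332,"tz":0,"yaw":6.7},{"tx":0.0157,"ty":0.0332,"tz":0,"yaw":6.7}]'; python3 -m crank '[{"tx":0.0157,"ty":0.0332,"tz":0,"yaw":6.7},{"tx":0,"ty":0,"tz":-0.01,"yaw":0},{"tx":0,"ty":0,"tz":-0.01,"yaw":0},{"tx":0,"ty":0,"tz":0,"yaw":0},{"tx":0,"ty":0,"tz":0,"yaw":0},{"tx":0,"ty":0,"tz":0,"yaw":0}]'; python3 - <<'E'
from h import *
s=robot.camera("scene");t=robot.camera("top")
crop(s,240,190,130,120,5,"a6.png")
crop(t,250,100,130,120,5,"a7.png")
E
```

```text
time: 4.97
eef_pos: [0.6049, -0.0057, 0.1666]
eef_rot: [-179.9, 0.1, 28.9]
wrist_force: [0.3, -0.8, -1.2]
opening: 0.0361
time: 5.47
eef_pos: [0.6204, 0.0241, 0.1476]
eef_rot: [-180.0, 0.1, 35.1]
wrist_force: [0.1, -0.9, 0.3]
opening: 0.0364
```

View pics/a6.png

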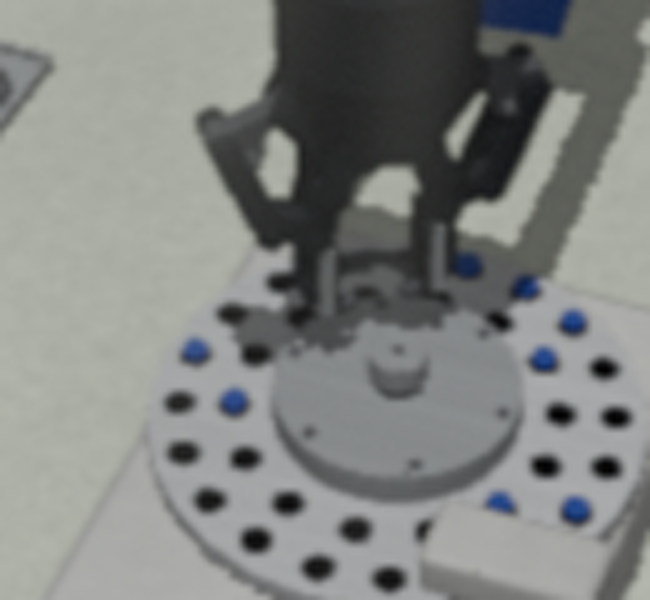

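View pics/a7.png

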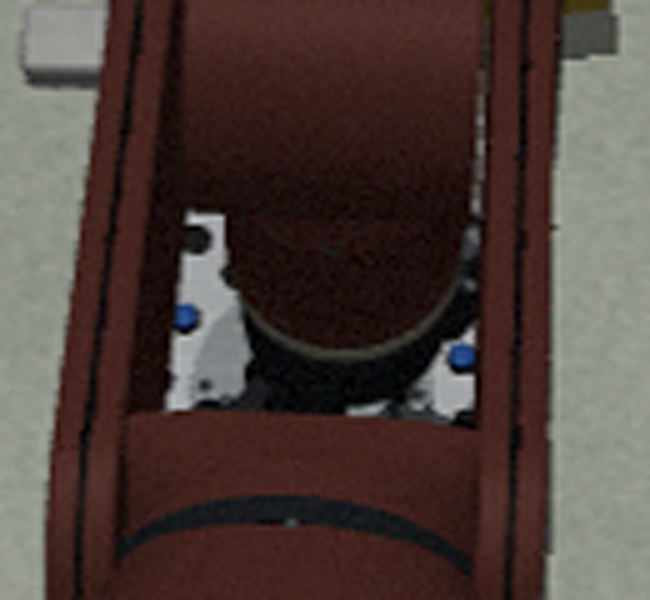

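The scene view shows the clip held between the fingertips, just short of the spindle. The top view is blocked. I'll lower it.

```bash
python3 -m crank '[{"tx":0.0002,"ty":0.0003,"tz":-0.01,"yaw":0},{"tx":0,"ty":0,"tz":-0.01,"yaw":0},{"tx":0,"ty":0,"tz":-0.004,"yaw":0},{"tx":0,"ty":0,"tz":0,"yaw":0},{"tx":0,"ty":0,"tz":0,"yaw":0},{"tx":0,"ty":0,"tz":0,"yaw":0}]'; python3 -m crank '[{"tx":0,"ty":0,"tz":-0.001,"yaw":0},{"tx":0,"ty":0,"tz":0,"yaw":0},{"tx":0,"ty":0,"tz":0,"yaw":0}]';  python3 -m crank '[{"tx":0,"ty":0,"tz":-0.001,"yaw":0},{"tx":0,"ty":0,"tz":0,"yaw":0},{"tx":0,"ty":0,"tz":0,"yaw":0}]'
```

```text
time: 6.07
eef_pos: [0.6214, 0.0258, 0.1243]
eef_rot: [-180.0, -0.0, 35.2]
wrist_force: [1.0, 0.5, -0.0]
opening: 0.0359
time: 6.32
eef_pos: [0.6215, 0.0258, 0.1236]
eef_rot: [180.0, -0.0, 35.2]
wrist_force: [-0.0, 1.3, 0.4]
opening: 0.0361
time: 6.57
eef_pos: [0.6213, 0.0258, 0.1223]
eef_rot: [-180.0, 0.0, 35.2]
wrist_force: [-0.2, -0.0, 0.1]
opening: 0.0363
```

```bash
python3 -m crank '[{"tx":0,"ty":0,"tz":-0.0008,"yaw":0},{"tx":0,"ty":0,"tz":0,"yaw":0},{"tx":0,"ty":0,"tz":0,"yaw":0}]';  python3 -m crank '[{"tx":0,"ty":0,"tz":-0.0006,"yaw":0},{"tx":0,"ty":0,"tz":0,"yaw":0},{"tx":0,"ty":0,"tz":0,"yaw":0}]'; python3 - <<'E'
from h import *
s=robot.camera("scene")
crop(s,260,200,100,90,7,"a8.png")
E
```

```text
time: 6.82
eef_pos: [0.6213, 0.0258, 0.1214]
eef_rot: [-180.0, 0.0, 35.2]
wrist_force: [0.1, 0.5, -0.2]
opening: 0.0366
time: 7.07
eef_pos: [0.6214, 0.0258, 0.1211]
eef_rot: [180.0, -0.0, 35.2]
wrist_force: [-0.4, 0.4, 0.7]
opening: 0.0361
```

View pics/a8.png

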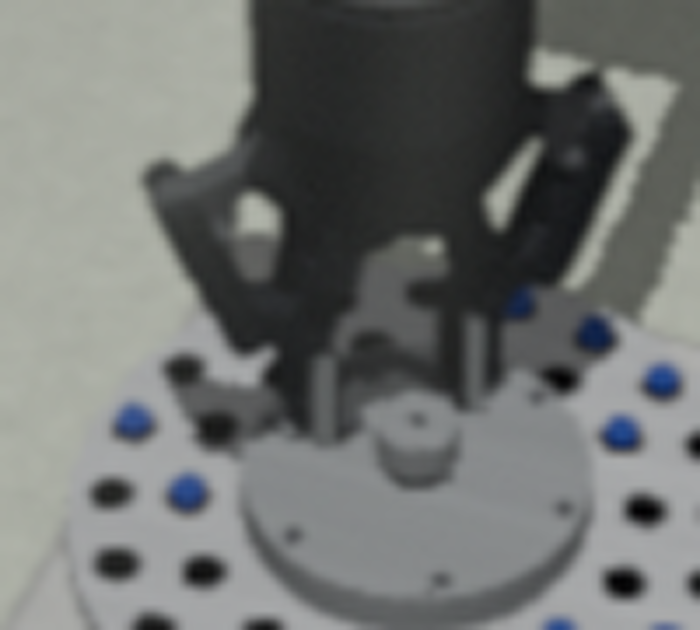

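The clip is just above the hub face, behind the spindle. I'll go down another half millimetre, release, and lift away.

```bash
python3 -m crank '[{"tx":0,"ty":0,"tz":-0.0006,"yaw":0},{"tx":0,"ty":0,"tz":0,"yaw":0},{"tx":0,"ty":0,"tz":0,"yaw":0}]';  python3 -m crank '[{"tx":0,"ty":0,"tz":0,"yaw":0},{"tx":0,"ty":0,"tz":0,"yaw":0},{"tx":0,"ty":0,"tz":0,"yaw":0},{"tx":0,"ty":0,"tz":0,"yaw":0}]' 0.62; python3 -m crank '[{"tx":0,"ty":0,"tz":0.004,"yaw":0},{"tx":0,"ty":0,"tz":0.02,"yaw":0},{"tx":0,"ty":0,"tz":0.04,"yaw":0},{"tx":-0.03,"ty":0.02,"tz":0.02,"yaw":-4},{"tx":-0.03,"ty":0.025,"tz":0,"yaw":-7},{"tx":-0.03,"ty":0.028,"tz":0,"yaw":-7},{"tx":-0.03,"ty":0.028,"tz":0,"yaw":-7},{"tx":-0.02,"ty":0.034,"tz":0,"yaw":-7},{"tx":-0.01,"ty":0.04,"tz":0,"yaw":-7}]'; python3 - <<'E'
from h import *
s=robot.camera("scene");t=robot.camera("top")
crop(s,270,220,100,90,7,"b1.png")
crop(t,270,140,90,80,8,"b2.png")
E
```

```text
time: 7.37
eef_pos: [0.6215, 0.0258, 0.1211]
eef_rot: [180.0, -0.0, 35.2]
wrist_force: [-2.2, 0.0, 6.6]
opening: 0.0362
time: 7.7
eef_pos: [0.6212, 0.0258, 0.1199]
eef_rot: [-180.0, 0.0, 35.2]
wrist_force: [-0.4, -0.6, -0.7]
opening: 0.0528
time: 8.45
eef_pos: [0.4713, 0.1956, 0.2046]
eef_rot: [180.0, 0.0, -3.1]
wrist_force: [1.2, 1.4, -0.2]
opening: 0.0529
```

View pics/b1.png

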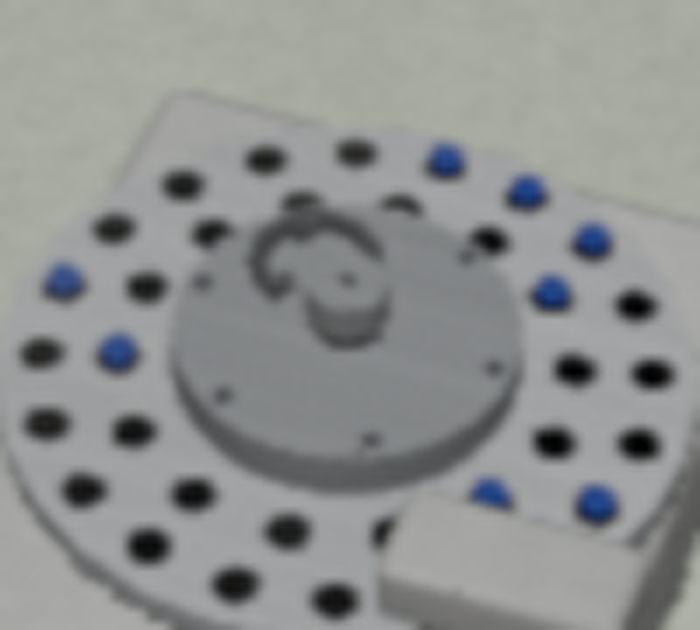

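View pics/b2.png

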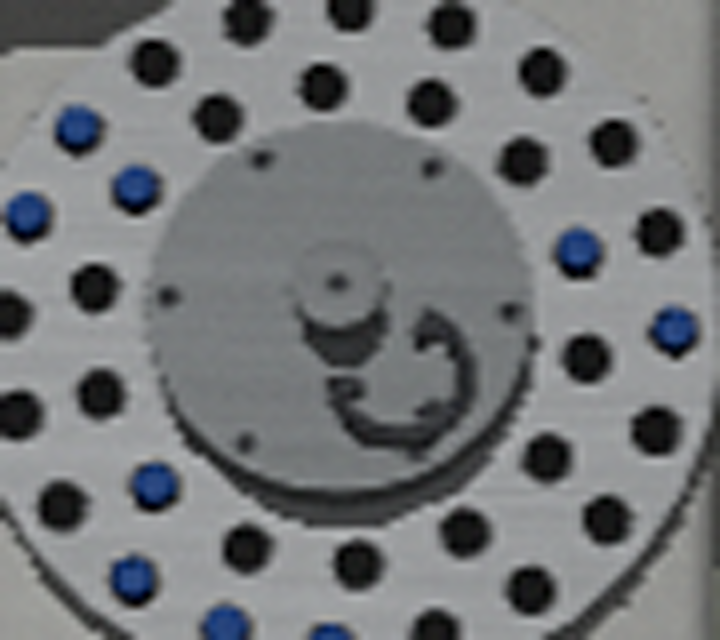

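The clip lies flat on the hub with its opening facing the spindle (top crop: clip centre ~ (408,378), spindle base ~ (343,310)). Next I'll measure the clip pose, hub centre and fork.

```bash
python3 - <<'E'
from meas import *
t=robot.camera("top"); s=robot.camera("scene")
for thr in(62,70):
    P=darkclip(t,(310,176,332,200),.104,thr)
    # remove spindle shadow comp handled by largest comp
    print(len(P),circ(P,.019))
# hub outline: gradient rays from guess centre in world plane z=.1
for n,c in(("top",t),("scene",s)):
    g=cv2.GaussianBlur(cv2.cvtColor(c["image"],cv2.COLOR_BGR2GRAY).astype(np.float32),(0,0),.7)
    c0=np.array([.6405,.0386])
    for z,r in((.1,.05),(.118,.012),(.084,.1)):
        E=[]
        for a in np.radians(np.arange(0,360,4)):
            rr=np.arange(r-.008 if r>.02 else r-.005,r+(.008 if r>.02 else .005),.0003)
            uv=np.array([proj(c,(c0[0]+q*np.cos(a),c0[1]+q*np.sin(a),z)) for q in rr]).astype(np.float32)
            v=cv2.remap(g,uv[:,0].reshape(1,-1),uv[:,1].reshape(1,-1),cv2.INTER_LINEAR)[0]
            d=np.abs(np.gradient(v));k=d.argmax()
            if d[k]>(.6): E.append(c0+rr[k]*np.array([np.cos(a),np.sin(a)]))
        E=np.array(E)
        from scipy.optimize import least_squares
        f=lambda q:np.hypot(*(E-q[:2]).T)-r
        sl=least_squares(f,c0,loss="soft_l1",f_scale=4e-4);print(n,z,len(E),sl.x.round(4),np.median(np.abs(sl.fun)))
E
```

```text
5827 (array([0.62008976, 0.02436446, 0.019     ]), np.float64(114.22595935076382), np.float64(32.2401656949655), np.float64(0.0007524769230676118))
6663 (array([0.61997534, 0.02413495, 0.019     ]), np.float64(114.28938839810966), np.float64(32.63308733241689), np.float64(0.0007706906381610347))
top 0.1 90 [0.6397 0.0388] 0.0036994198837339565
top 0.118 64 [0.6416 0.0378] 0.0009502591569612931
top 0.084 86 [0.64  0.041] 0.004325037590053767
scene 0.1 90 [0.6414 0.0396] 0.004013414134883701
scene 0.118 76 [0.6389 0.0375] 0.0018785154321270987
scene 0.084 77 [0.6463 0.0413] 0.0029405450142109685
```

```bash
python3 - <<'E'
from meas import *
t=robot.camera("top"); s=robot.camera("scene")
q=lambda x,y,s,x0,y0:((x+.5)/s-.5+x0,(y+.5)/s-.5+y0)
print("top bolts",ray(t,*q(339.4,304.8,8,270,140),.1),"dimple",ray(t,*q(337,283,8,270,140),.118))
# scene bolts b1 7x at 270,220: pairs (202,282)-(493,368), (467,257)-(223,396)
print("scene bolts",ray(s,*q(347.5,325,7,270,220),.1),ray(s,*q(345,326.5,7,270,220),.1),"dimple",ray(s,*q(347,280,7,270,220),.118))
P=darkclip(s,(303,248,328,266),.104,75); print("scene clip",circ(P,.019))
# fork: front of fork V tips / blade
crop(t,165,200,60,120,5,"f1.png"); crop(s,420,230,70,85,7,"f2.png")
E
```

```text
top bolts [0.64149135 0.03903086 0.1       ] dimple [0.64155087 0.03917337 0.118     ]
scene bolts [0.63889397 0.03787125 0.1       ] [0.63966426 0.03736264 0.1       ] dimple [0.63898163 0.03751265 0.118     ]
scene clip (array([0.62198355, 0.02502358, 0.019     ]), np.float64(178.8082430491611), np.float64(57.21355684999867), np.float64(0.0009808850823377218))
```

View pics/f1.png

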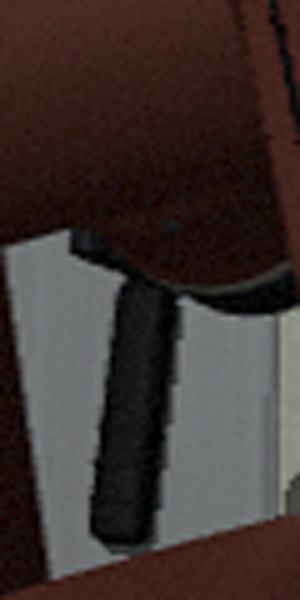

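View pics/f2.png

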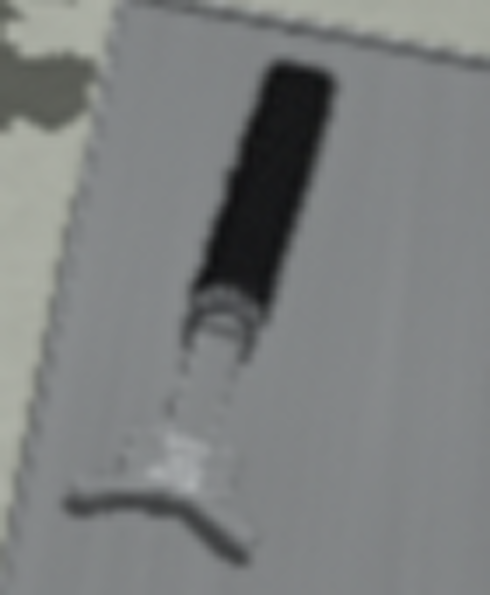

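Top-camera spindle is at (0.6415, 0.0391) and the clip at (0.6200, 0.0243), a 34.5° line 26 mm long that matches the 35° tool yaw. Fork handle: yaw −6.7°, and I'll grasp it at (0.470, 0.300).

```bash
python3 -m crank '[{"tx":0,"ty":0.035,"tz":-0.01,"yaw":-3.6},{"tx":-0.001,"ty":0.035,"tz":-0.01,"yaw":0},{"tx":0,"ty":0.034,"tz":-0.02,"yaw":0},{"tx":0,"ty":0,"tz":-0.04,"yaw":0},{"tx":0,"ty":0,"tz":-0.04,"yaw":0},{"tx":0,"ty":0,"tz":-0.02,"yaw":0},{"tx":0,"ty":0,"tz":0,"yaw":0},{"tx":0,"ty":0,"tz":0,"yaw":0}]' 0.6; python3 - <<'E'
from h import *
s=robot.camera("scene")
crop(s,410,190,90,100,6,"b3.png")
E
```

```text
time: 9.42
eef_pos: [0.4726, 0.2974, 0.0632]
eef_rot: [179.9, 0.2, -6.4]
wrist_force: [0.3, 0.6, 0.1]
opening: 0.0511
```

View pics/b3.png

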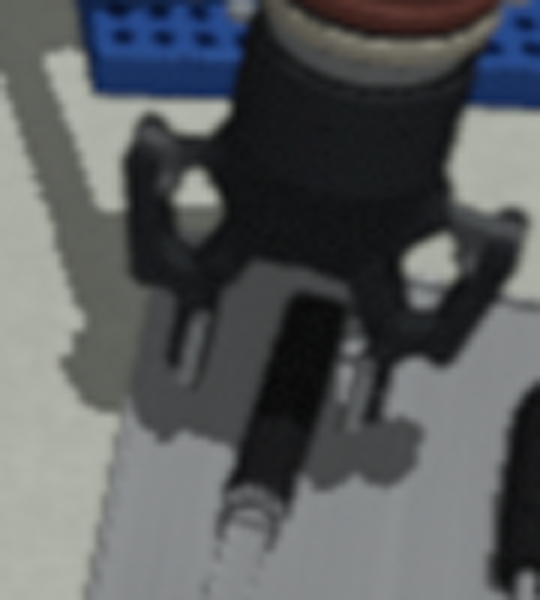

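The handle is centred between the open fingers. Next I'll descend and grip it.

```bash
python3 -m crank '[{"tx":-0.002,"ty":0.0015,"tz":-0.015,"yaw":-0.3},{"tx":0,"ty":0,"tz":-0.015,"yaw":0},{"tx":0,"ty":0,"tz":-0.005,"yaw":0},{"tx":0,"ty":0,"tz":0,"yaw":0},{"tx":0,"ty":0,"tz":0,"yaw":0}]' ; python3 -m crank '[{"tx":0,"ty":0,"tz":0,"yaw":0},{"tx":0,"ty":0,"tz":0,"yaw":0},{"tx":0,"ty":0,"tz":0,"yaw":0},{"tx":0,"ty":0,"tz":0,"yaw":0},{"tx":0,"ty":0,"tz":0,"yaw":0},{"tx":0,"ty":0,"tz":0,"yaw":0}]' 0.1 70; python3 - <<'E'
from h import *
print({k:np.round(v,4) for k,v in robot.state().items()})
E
```

```text
time: 9.88
eef_pos: [0.472, 0.3006, 0.031]
eef_rot: [-179.9, -0.1, -6.6]
wrist_force: [0.3, 0.2, -1.0]
opening: 0.0512
time: 10.38
eef_pos: [0.472, 0.3011, 0.0311]
eef_rot: [-179.9, -0.1, -6.6]
wrist_force: [-0.5, 0.2, 6.9]
opening: 0.0226
{'time': np.float64(10.3833), 'q': array([2.446730e+01, 1.911240e+01, 1.058812e+02, 3.000000e-04,
       5.483140e+01, 1.210463e+02]), 'qvel': array([-0.0677,  0.0546,  0.1645, -0.0313, -0.0506, -0.006 ]), 'joint_efforts': array([-2.81000e-02, -4.34442e+01, -2.84913e+01, -2.30000e-02,
       -2.13900e-01, -3.40000e-02]), 'eef_pos': array([0.472 , 0.3011, 0.0311]), 'eef_rot': array([-1.799095e+02, -1.498000e-01, -6.579200e+00]), 'wrist_force': array([-0.5048,  0.1835,  6.9238]), 'torque': array([ 0.0059,  0.0825, -0.0052]), 'opening': np.float64(0.0226)}
```

```bash
python3 -m crank '[{"tx":0,"ty":0,"tz":0.01,"yaw":0},{"tx":0,"ty":0,"tz":0.03,"yaw":0},{"tx":0,"ty":0,"tz":0.04,"yaw":0},{"tx":0,"ty":0,"tz":0.04,"yaw":0},{"tx":0,"ty":0,"tz":0.02,"yaw":0},{"tx":0,"ty":0,"tz":0,"yaw":0},{"tx":0,"ty":0,"tz":0,"yaw":0},{"tx":0,"ty":0,"tz":0,"yaw":0}]' ; python3 - <<'E'
from h import *
t=robot.camera("top");s=robot.camera("scene")
crop(s,400,130,120,180,3.3,"b4.png");crop(t,130,150,140,170,3.5,"b5.png")
E
```

```text
time: 11.05
eef_pos: [0.4697, 0.3, 0.1682]
eef_rot: [179.9, 0.1, -6.6]
wrist_force: [0.0, -0.3, -2.2]
opening: 0.0222
```

View pics/b4.png

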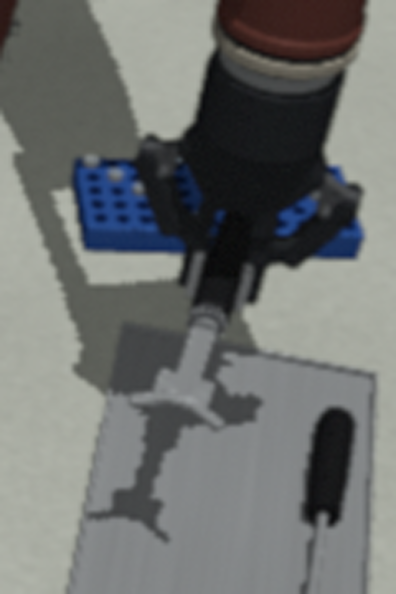

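View pics/b5.png

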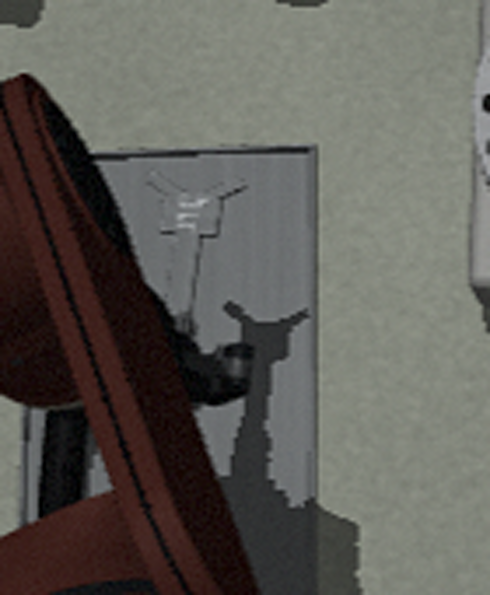

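The fork is held level. Fork tips are at top (150,180) and (243,183) in the crop, and scene (135,402) and (222,424) in the crop. I'll triangulate these for blade height and reach.

```bash
python3 - <<'E'
from h import *
t=robot.camera("top");s=robot.camera("scene")
print(robot.state()["eef_pos"],robot.state()["eef_rot"],robot.state()["wrist_force"])
crop(s,430,235,50,35,14,"c1.png");crop(t,165,190,45,60,10,"c2.png")
E
```

```text
[0.46952016 0.29991864 0.16727446] [179.88940475   0.18287995  -6.58782293] [ 0.7564148  -0.79679749 -1.28954987]
```

View pics/c1.png

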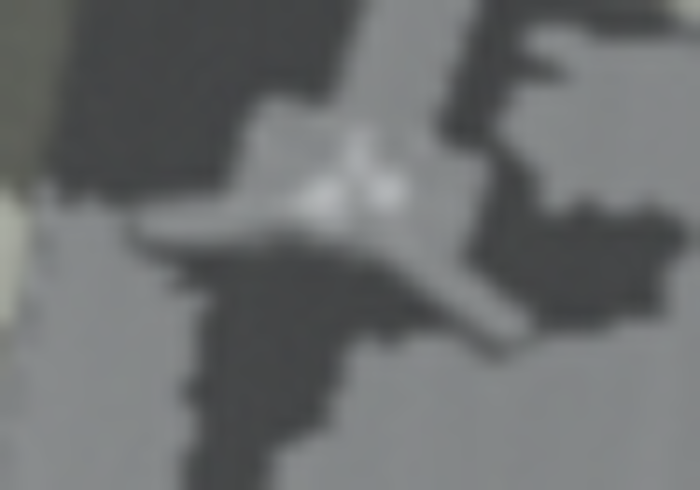

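View pics/c2.png

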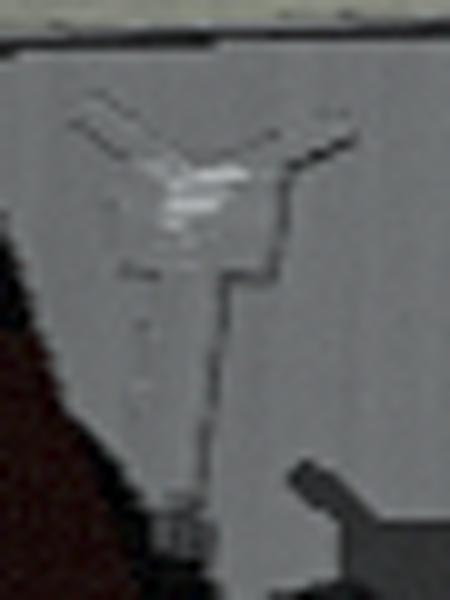

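```bash
python3 - <<'E'
from h import *
t=robot.camera("top");s=robot.camera("scene")
e=robot.state()["eef_pos"];yaw=np.radians(-6.6);ux=np.array([np.cos(yaw),np.sin(yaw)]);uy=np.array([-ux[1],ux[0]])
P=lambda c:np.array([[c["fx"],0,c["cx"]],[0,c["fy"],c["cy"]],[0,0,1]])@np.array(c["camera_from_world"])[:3]
def tri(a,b):
    ua=((a[0]+.5)/10-.5+165,(a[1]+.5)/10-.5+190);ub=((b[0]+.5)/14-.5+430,(b[1]+.5)/14-.5+235)
    X=cv2.triangulatePoints(P(t),P(s),np.array(ua).reshape(2,1),np.array(ub).reshape(2,1))[:,0];X=X[:3]/X[3]
    d=X[:2]-e[:2];print(X.round(4),"fwd",(d@ux).round(4),"lat",(d@uy).round(4),"dz",(X[2]-e[2]).round(4))
tri((272,270),(258,98));tri((122,266),(490,152));tri((352,128),(135,222));tri((78,112),(528,325));tri((195,164),(352,245))
E
```

```text
[0.5551 0.2717 0.1559] fwd 0.0878 lat -0.0185 dz -0.012
[0.557  0.3019 0.1558] fwd 0.0862 lat 0.0117 dz -0.0121
[0.5831 0.2577 0.1542] fwd 0.1173 lat -0.0292 dz -0.0137
[0.5883 0.3104 0.1549] fwd 0.1163 lat 0.0238 dz -0.013
[0.5775 0.2873 0.1532] fwd 0.1083 lat -0.0004 dz -0.0148
```

Blade top is about 12.5–13 mm below the TCP. Clip seat is about 127 mm ahead of the TCP. I'll carry the fork to a point 175 mm behind the spindle axis at yaw 35°.

```bash
python3 -m crank '[{"tx":0.0028,"ty":-0.0361,"tz":0,"yaw":4.2},{"tx":0.0028,"ty":-0.0361,"tz":0,"yaw":4.2},{"tx":0.0028,"ty":-0.0361,"tz":0,"yaw":4.2},{"tx":0.0028,"ty":-0.0361,"tz":0,"yaw":4.2},{"tx":0.0028,"ty":-0.0361,"tz":0,"yaw":4.2},{"tx":0.0028,"ty":-0.0361,"tz":0,"yaw":4.2},{"tx":0.0028,"ty":-0.0361,"tz":0,"yaw":4.2},{"tx":0.0028,"ty":-0.0361,"tz":0,"yaw":4.2},{"tx":0.0028,"ty":-0.0361,"tz":0,"yaw":4.2},{"tx":0.0028,"ty":-0.0361,"tz":0,"yaw":4.2}]' ; python3 -m crank '[{"tx":0,"ty":0,"tz":0,"yaw":0},{"tx":0,"ty":0,"tz":0,"yaw":0},{"tx":0,"ty":0,"tz":0,"yaw":0},{"tx":0,"ty":0,"tz":0,"yaw":0}]'
```

```text
time: 12.18
eef_pos: [0.4983, -0.0623, 0.169]
eef_rot: [-180.0, 0.0, 35.6]
wrist_force: [0.7, 0.9, -1.3]
opening: 0.0227
time: 12.52
eef_pos: [0.4984, -0.0594, 0.1689]
eef_rot: [-179.9, 0.0, 35.4]
wrist_force: [0.5, 0.2, -2.0]
opening: 0.0219
```

```bash
python3 -m crank '[{"tx":-0.0012,"ty":-0.002,"tz":-0.02,"yaw":-0.4},{"tx":0,"ty":0,"tz":-0.02,"yaw":0},{"tx":0,"ty":0,"tz":-0.006,"yaw":0},{"tx":0,"ty":0,"tz":0,"yaw":0},{"tx":0,"ty":0,"tz":0,"yaw":0},{"tx":0,"ty":0,"tz":0,"yaw":0}]' ; python3 - <<'E'
from h import *
t=robot.camera("top");s=robot.camera("scene")
crop(s,250,200,110,100,7,"d1.png");crop(t,270,140,100,90,8,"d2.png")
E
```

```text
time: 13.02
eef_pos: [0.4983, -0.0622, 0.1244]
eef_rot: [179.9, -0.1, 35.1]
wrist_force: [-0.3, -0.2, -1.4]
opening: 0.0225
```

View pics/d1.png

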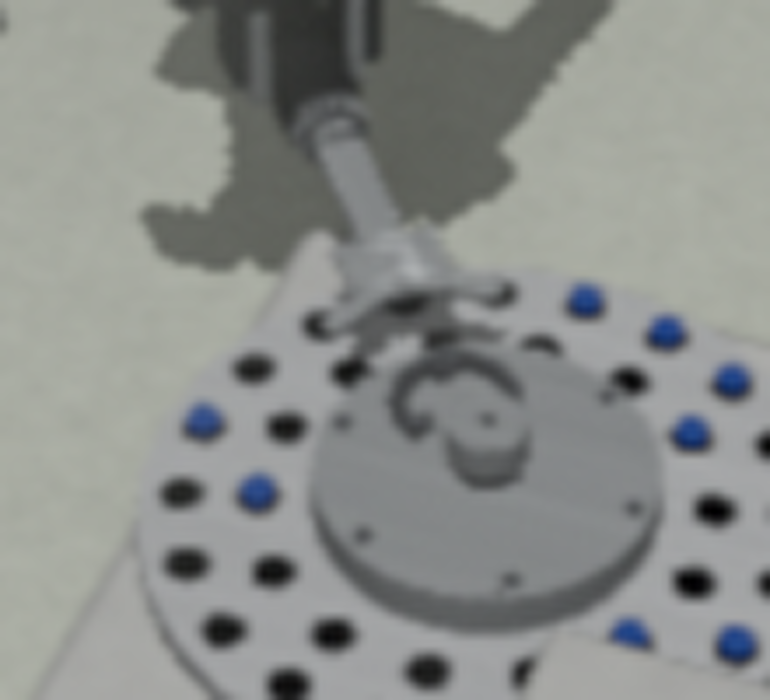

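View pics/d2.png

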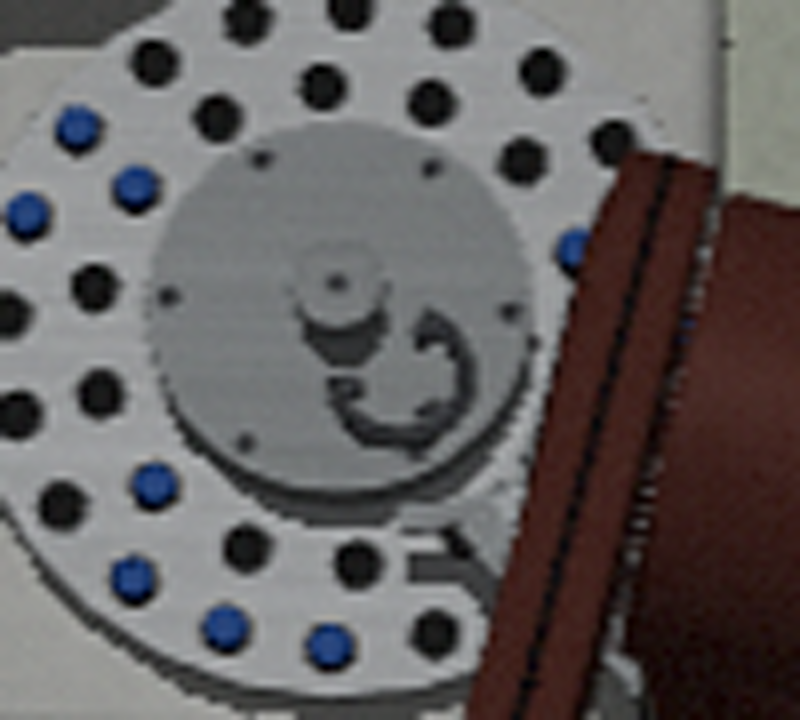

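Scene crop: fork tips at (330,326) and (505,290), with the clip ahead of them. I'll compare the fork's mid-line with the spindle in this same view.

```bash
python3 - <<'E'
from h import *
s=robot.camera("scene");e=robot.state()["eef_pos"]
u=np.array([np.cos(np.radians(35)),np.sin(np.radians(35))]);n=np.array([-u[1],u[0]])
def r(x,y,z,nm):
    p=ray(s,(x+.5)/7-.5+250,(y+.5)/7-.5+200,z)[:2];print(nm,p.round(4),"along",(p@u).round(4),"lat",(p@n).round(4));return p
print("tcp",e.round(4),e[:2]@u,e[:2]@n)
z=e[2]-.0127
a=r(328,322,z,"tipL");b=r(507,288,z,"tipR");print("mid",((a+b)/2)@u,((a+b)/2)@n,np.hypot(*(a-b)))
r(488,419,.118,"dimple");r(343,422,.1,"bolt");r(633,508,.1,"bolt");r(608,396,.1,"b");r(363,536,.1,"b")
r(340,128,z,"nut centre?");r(462,362,.104,"clip back outer?")
E
```

```text
tcp [ 0.4983 -0.0626  0.1245] 0.372292656626514 -0.3370948029770719
tipL [ 0.6084 -0.0192] along 0.4874 lat -0.3647
tipR [0.5794 0.0262] along 0.4897 lat -0.3109
mid 0.4885213691844595 -0.3378209693489466 0.05389384267162166
dimple [0.6385 0.0377] along 0.5447 lat -0.3354
bolt [ 0.6347 -0.0063] along 0.5163 lat -0.3692
bolt [0.6429 0.0814] along 0.5733 lat -0.3021
b [0.6023 0.0632] along 0.5296 lat -0.2936
b [0.6752 0.0126] along 0.5603 lat -0.3769
nut centre? [ 0.526  -0.0424] along 0.4066 lat -0.3364
clip back outer? [0.6052 0.0203] along 0.5074 lat -0.3305
```

```bash
python3 -m crank '[{"tx":-0.001,"ty":0.0015,"tz":-0.0035,"yaw":0},{"tx":0.0045,"ty":0.0032,"tz":0,"yaw":0},{"tx":0.005,"ty":0.0034,"tz":0,"yaw":0},{"tx":0.0045,"ty":0.0032,"tz":0,"yaw":0},{"tx":0,"ty":0,"tz":0,"yaw":0},{"tx":0,"ty":0,"tz":0,"yaw":0},{"tx":0,"ty":0,"tz":0,"yaw":0}]' ; python3 - <<'E'
from h import *
t=robot.camera("top");s=robot.camera("scene")
crop(s,280,225,80,70,10,"d3.png");crop(t,270,140,100,90,8,"d4.png")
E
```

```text
time: 13.75
eef_pos: [0.5105, -0.0511, 0.1197]
eef_rot: [-180.0, 0.0, 35.0]
wrist_force: [-0.2, 0.8, -1.0]
opening: 0.0222
```

View pics/d3.png

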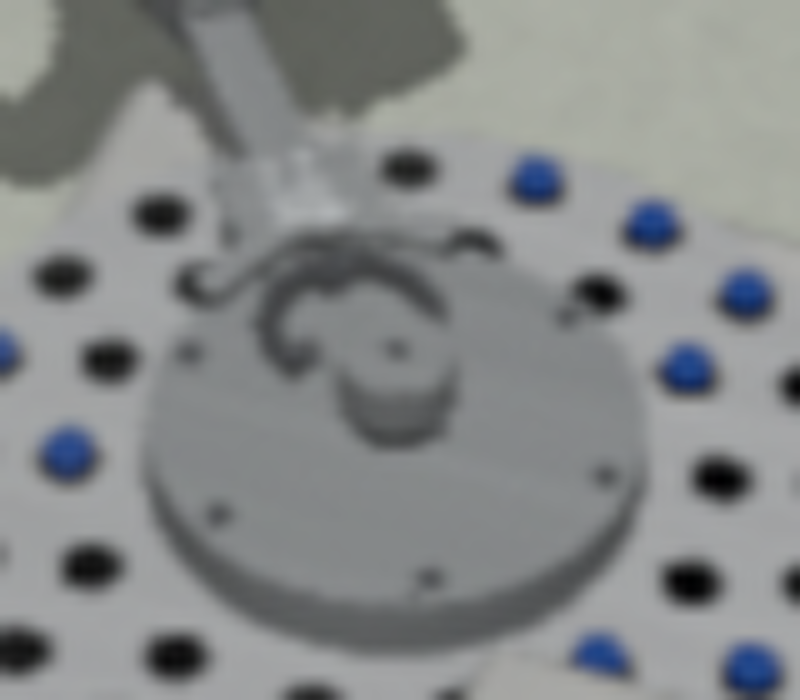

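View pics/d4.png

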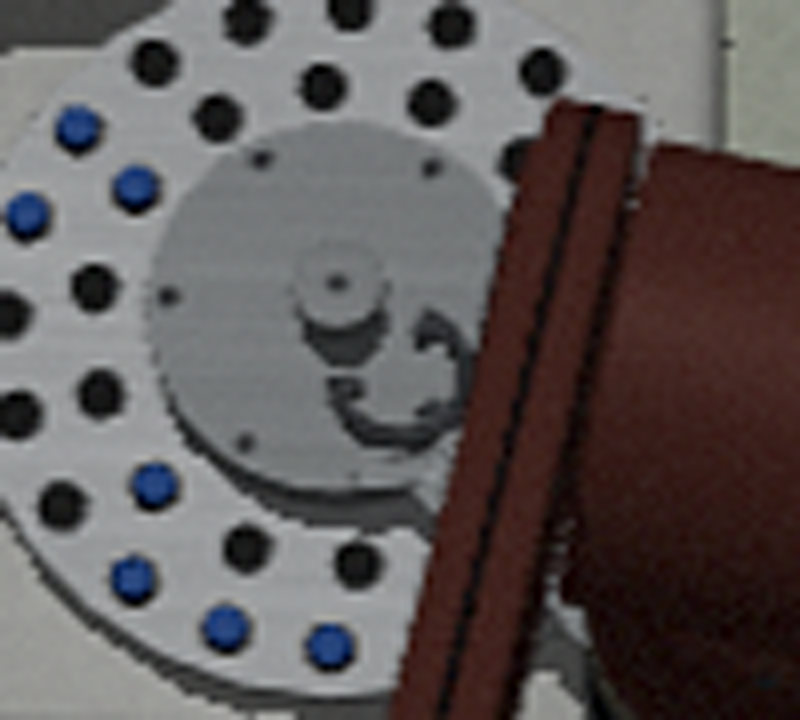

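The fork wraps behind the clip with a few mm of gap, and both are centred. I'll feel down for the hub face.

```bash
for i in 1 2; do python3 -m crank '[{"tx":0,"ty":0,"tz":-0.0007,"yaw":0},{"tx":0,"ty":0,"tz":0,"yaw":0},{"tx":0,"ty":0,"tz":0,"yaw":0}]'; done
```

```text
time: 14.1
eef_pos: [0.5103, -0.0513, 0.119]
eef_rot: [-180.0, 0.0, 35.0]
wrist_force: [0.5, 0.5, -1.6]
opening: 0.0224
time: 14.35
eef_pos: [0.5104, -0.0513, 0.1184]
eef_rot: [-180.0, 0.0, 35.0]
wrist_force: [-0.5, -0.3, -2.7]
opening: 0.0221
```

```bash
python3 -m crank '[{"tx":0,"ty":0,"tz":-0.0006,"yaw":0},{"tx":0,"ty":0,"tz":0,"yaw":0},{"tx":0,"ty":0,"tz":0,"yaw":0}]';python3 -m crank '[{"tx":0,"ty":0,"tz":-0.0005,"yaw":0},{"tx":0,"ty":0,"tz":0,"yaw":0},{"tx":0,"ty":0,"tz":0,"yaw":0}]'
```

```text
time: 14.6
eef_pos: [0.5105, -0.0513, 0.1179]
eef_rot: [180.0, -0.0, 35.0]
wrist_force: [-0.5, 1.0, 0.5]
opening: 0.0226
time: 14.85
eef_pos: [0.5106, -0.0513, 0.1175]
eef_rot: [180.0, -0.0, 35.0]
wrist_force: [-0.8, 0.1, 1.2]
opening: 0.0222
```

Hub contact came at TCP z ≈ 0.118. I'll raise about 0.9 mm and slide the clip forward.

```bash
python3 -m crank '[{"tx":0,"ty":0,"tz":0.0011,"yaw":0},{"tx":0.0016,"ty":0.0012,"tz":0,"yaw":0},{"tx":0.0017,"ty":0.0011,"tz":0,"yaw":0},{"tx":0.0016,"ty":0.0012,"tz":0,"yaw":0},{"tx":0.0017,"ty":0.0011,"tz":0,"yaw":0},{"tx":0.0016,"ty":0.0012,"tz":0,"yaw":0},{"tx":0.0017,"ty":0.0011,"tz":0,"yaw":0},{"tx":0,"ty":0,"tz":0,"yaw":0},{"tx":0,"ty":0,"tz":0,"yaw":0}]' ; python3 - <<'E'
from h import *
t=robot.camera("top");s=robot.camera("scene")
crop(s,280,225,80,70,10,"d5.png");crop(t,270,140,100,90,8,"d6.png")
E
```

```text
time: 15.6
eef_pos: [0.5205, -0.0442, 0.1183]
eef_rot: [-180.0, 0.0, 35.0]
wrist_force: [-0.3, 1.0, -1.3]
opening: 0.0219
```

View pics/d5.png

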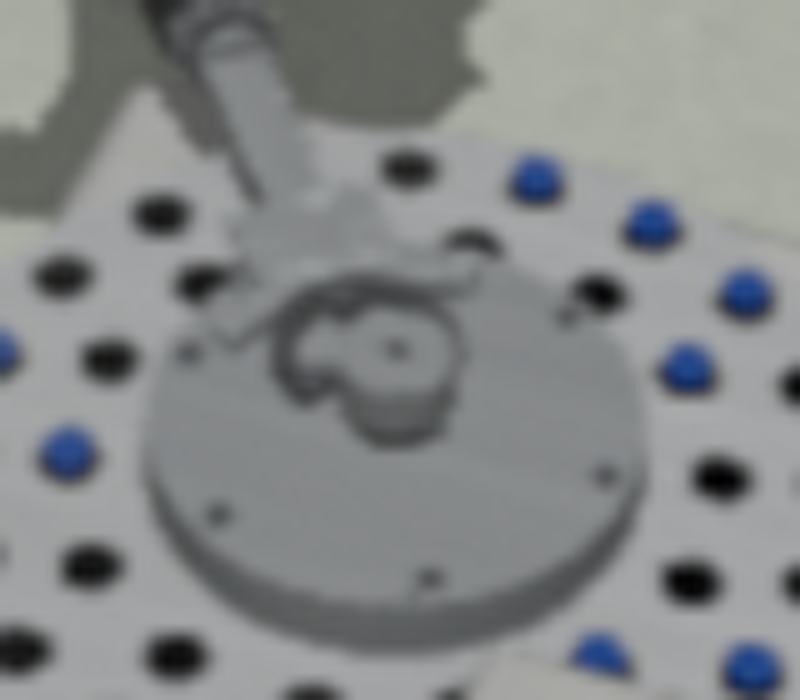

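View pics/d6.png

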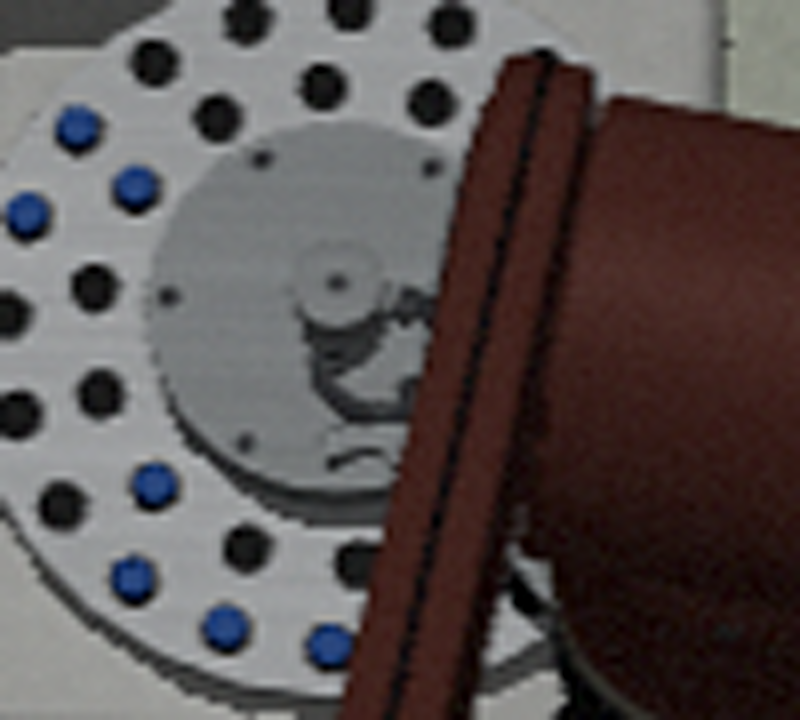

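The clip slides along squarely in the fork. I'll advance further, checking force.

```bash
python3 -m crank '[{"tx":0.0008,"ty":0.0006,"tz":0,"yaw":0},{"tx":0.0008,"ty":0.0006,"tz":0,"yaw":0},{"tx":0.0009,"ty":0.0005,"tz":0,"yaw":0},{"tx":0.0008,"ty":0.0006,"tz":0,"yaw":0},{"tx":0,"ty":0,"tz":0,"yaw":0},{"tx":0,"ty":0,"tz":0,"yaw":0}]'; for i in 1 2; do python3 -m crank '[{"tx":0.0008,"ty":0.0006,"tz":0,"yaw":0},{"tx":0,"ty":0,"tz":0,"yaw":0},{"tx":0,"ty":0,"tz":0,"yaw":0}]'; done
```

```text
time: 16.2
eef_pos: [0.5237, -0.042, 0.1184]
eef_rot: [-180.0, 0.0, 35.0]
wrist_force: [0.2, -0.5, -2.4]
opening: 0.0227
time: 16.45
eef_pos: [0.5245, -0.0414, 0.1184]
eef_rot: [-180.0, -0.0, 35.0]
wrist_force: [0.1, -0.4, -0.6]
opening: 0.0225
time: 16.7
eef_pos: [0.5253, -0.0408, 0.1184]
eef_rot: [-180.0, -0.0, 35.0]
wrist_force: [-0.8, 0.3, -1.6]
opening: 0.0226
```

```bash
for i in 1 2 3; do python3 -m crank '[{"tx":0.0008,"ty":0.0006,"tz":0,"yaw":0},{"tx":0,"ty":0,"tz":0,"yaw":0},{"tx":0,"ty":0,"tz":0,"yaw":0}]'; done
```

```text
time: 16.95
eef_pos: [0.5261, -0.0402, 0.1184]
eef_rot: [-180.0, -0.0, 35.0]
wrist_force: [0.2, -0.2, -1.1]
opening: 0.0223
time: 17.2
eef_pos: [0.5267, -0.0396, 0.1183]
eef_rot: [-180.0, 0.0, 35.0]
wrist_force: [-0.8, -0.7, -0.6]
opening: 0.0223
time: 17.45
eef_pos: [0.5273, -0.039, 0.1182]
eef_rot: [-180.0, 0.0, 35.0]
wrist_force: [-3.2, -1.7, -0.9]
opening: 0.0228
```

```bash
for i in 1 2; do python3 -m crank '[{"tx":0.0006,"ty":0.0004,"tz":0,"yaw":0},{"tx":0,"ty":0,"tz":0,"yaw":0},{"tx":0,"ty":0,"tz":0,"yaw":0}]'; done
```

```text
time: 17.7
eef_pos: [0.5282, -0.0385, 0.1183]
eef_rot: [-180.0, 0.0, 35.0]
wrist_force: [-2.4, -0.3, -1.2]
opening: 0.0226
time: 17.95
eef_pos: [0.5288, -0.0383, 0.1183]
eef_rot: [180.0, 0.0, 35.0]
wrist_force: [-2.7, -1.5, -1.4]
opening: 0.0224
```

```bash
for i in 1 2; do python3 -m crank '[{"tx":0.0006,"ty":0.0004,"tz":0,"yaw":0},{"tx":0,"ty":0,"tz":0,"yaw":0},{"tx":0,"ty":0,"tz":0,"yaw":0}]'; done
```

```text
time: 18.2
eef_pos: [0.5297, -0.0375, 0.1184]
eef_rot: [-180.0, -0.0, 35.0]
wrist_force: [-1.3, 0.2, -1.9]
opening: 0.0223
time: 18.45
eef_pos: [0.5307, -0.0375, 0.1187]
eef_rot: [179.9, -0.1, 35.0]
wrist_force: [0.0, -0.0, -1.9]
opening: 0.0222
```

The force rose and then fell to zero, which may be the snap. I'll take a look.

```bash
python3 - <<'E'
from h import *
t=robot.camera("top");s=robot.camera("scene")
crop(s,280,225,80,70,10,"e1.png");crop(t,270,140,100,90,8,"e2.png")
x=robot.state();print(x["eef_pos"],x["wrist_force"])
E
```

```text
[ 0.53066138 -0.03748236  0.11872112] [ 0.20432163 -0.7622921  -2.00421586]
```

View pics/e1.png

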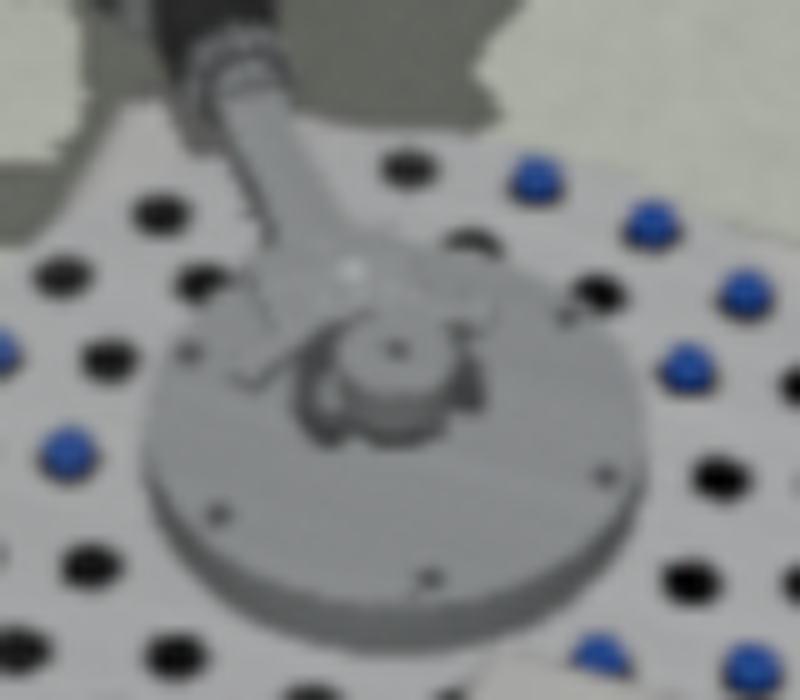

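View pics/e2.png

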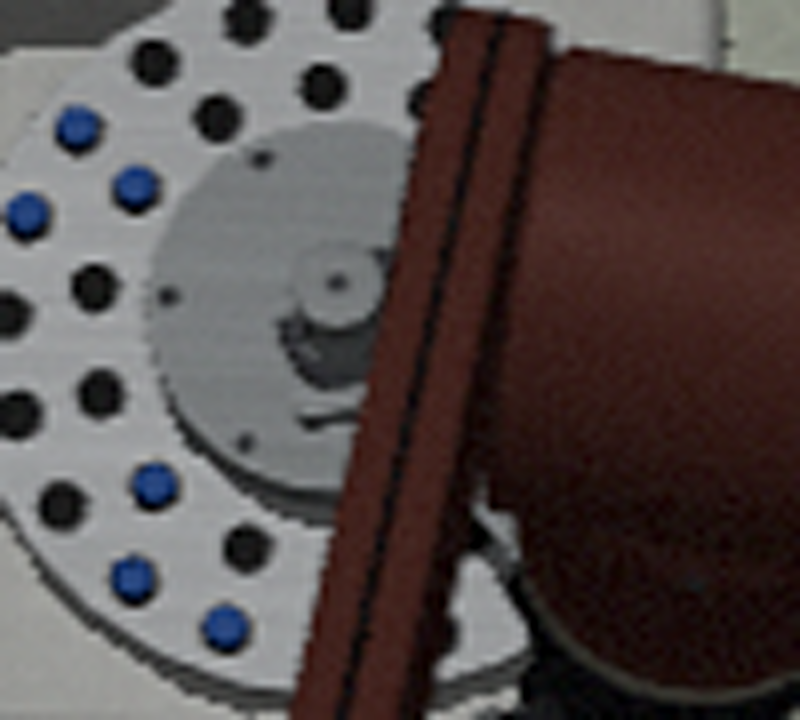

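The clip now surrounds the spindle, with prong tips at crop (325,430) and (468,400), so it snapped. I'll move up to it and give the firm press.

```bash
for i in 1 2 3; do python3 -m crank '[{"tx":0.0006,"ty":0.0004,"tz":0,"yaw":0},{"tx":0,"ty":0,"tz":0,"yaw":0},{"tx":0,"ty":0,"tz":0,"yaw":0}]'; done
```

```text
time: 18.8
eef_pos: [0.5307, -0.037, 0.1184]
eef_rot: [180.0, -0.0, 35.0]
wrist_force: [-0.9, -1.1, -1.9]
opening: 0.0225
time: 19.05
eef_pos: [0.5309, -0.0368, 0.1183]
eef_rot: [-180.0, 0.0, 35.0]
wrist_force: [-2.5, -2.1, 0.1]
opening: 0.0226
time: 19.3
eef_pos: [0.5325, -0.036, 0.1186]
eef_rot: [180.0, -0.1, 35.0]
wrist_force: [1.3, 0.4, -1.1]
opening: 0.0224
```

```bash
for i in 1 2 3; do python3 -m crank '[{"tx":0.0005,"ty":0.0003,"tz":0,"yaw":0},{"tx":0,"ty":0,"tz":0,"yaw":0},{"tx":0,"ty":0,"tz":0,"yaw":0}]'; done
```

```text
time: 19.55
eef_pos: [0.5326, -0.0359, 0.1185]
eef_rot: [180.0, -0.0, 35.0]
wrist_force: [0.5, -0.2, -1.4]
opening: 0.0226
time: 19.8
eef_pos: [0.533, -0.0356, 0.1184]
eef_rot: [180.0, -0.0, 35.0]
wrist_force: [0.0, 0.5, -1.0]
opening: 0.0225
time: 20.05
eef_pos: [0.5334, -0.0353, 0.1184]
eef_rot: [180.0, -0.0, 35.0]
wrist_force: [0.3, 1.0, -1.8]
opening: 0.0224
```

```bash
for i in 1 2 3 4; do python3 -m crank '[{"tx":0.0005,"ty":0.0003,"tz":0,"yaw":0},{"tx":0,"ty":0,"tz":0,"yaw":0},{"tx":0,"ty":0,"tz":0,"yaw":0}]'; done
```

```text
time: 20.3
eef_pos: [0.5339, -0.035, 0.1184]
eef_rot: [180.0, -0.0, 35.0]
wrist_force: [0.4, -0.4, -1.1]
opening: 0.0223
time: 20.55
eef_pos: [0.5344, -0.0347, 0.1184]
eef_rot: [180.0, -0.0, 35.0]
wrist_force: [-0.2, -0.4, -1.7]
opening: 0.0226
time: 20.8
eef_pos: [0.5349, -0.0344, 0.1184]
eef_rot: [-180.0, -0.0, 35.0]
wrist_force: [-0.1, 0.2, -2.1]
opening: 0.0223
time: 21.05
eef_pos: [0.5352, -0.0341, 0.1183]
eef_rot: [-180.0, 0.0, 35.0]
wrist_force: [-1.5, -0.9, -1.0]
opening: 0.0225
```

```bash
for i in 1 2; do python3 -m crank '[{"tx":0.0003,"ty":0.0002,"tz":0,"yaw":0},{"tx":0,"ty":0,"tz":0,"yaw":0},{"tx":0,"ty":0,"tz":0,"yaw":0}]'; done
```

```text
time: 21.3
eef_pos: [0.5353, -0.0341, 0.1182]
eef_rot: [-180.0, 0.1, 35.0]
wrist_force: [-3.5, -1.6, -1.0]
opening: 0.0223
time: 21.55
eef_pos: [0.5354, -0.034, 0.1182]
eef_rot: [-180.0, 0.1, 35.0]
wrist_force: [-4.8, -2.3, -0.7]
opening: 0.0227
```

```bash
for i in 1 2; do python3 -m crank '[{"tx":0.0004,"ty":0.0002,"tz":0,"yaw":0},{"tx":0,"ty":0,"tz":0,"yaw":0},{"tx":0,"ty":0,"tz":0,"yaw":0}]'; done
```

```text
time: 21.8
eef_pos: [0.5355, -0.034, 0.1181]
eef_rot: [-180.0, 0.1, 35.0]
wrist_force: [-5.5, -3.3, 1.7]
opening: 0.0222
time: 22.05
eef_pos: [0.5355, -0.0339, 0.118]
eef_rot: [-179.9, 0.2, 35.0]
wrist_force: [-6.8, -3.5, 2.2]
opening: 0.0225
```

```bash
for i in 1 2; do python3 -m crank '[{"tx":0.0004,"ty":0.0003,"tz":0,"yaw":0},{"tx":0,"ty":0,"tz":0,"yaw":0},{"tx":0,"ty":0,"tz":0,"yaw":0}]'; done
```

```text
time: 22.3
eef_pos: [0.5356, -0.0339, 0.118]
eef_rot: [-179.9, 0.2, 35.0]
wrist_force: [-9.0, -4.9, 2.6]
opening: 0.0222
time: 22.55
eef_pos: [0.5357, -0.0338, 0.118]
eef_rot: [-179.9, 0.3, 35.0]
wrist_force: [-10.6, -5.0, 2.8]
opening: 0.0227
```

Pressed to about 11.7 N with almost no movement (0.1 mm per 0.5 mm commanded), so it's a hard stop. I'll back straight out and look.

```bash
python3 -m crank '[{"tx":-0.002,"ty":-0.0014,"tz":0,"yaw":0},{"tx":-0.004,"ty":-0.0028,"tz":0.0005,"yaw":0},{"tx":-0.012,"ty":-0.0084,"tz":0.001,"yaw":0},{"tx":-0.02,"ty":-0.014,"tz":0.002,"yaw":0},{"tx":-0.02,"ty":-0.014,"tz":0.01,"yaw":0},{"tx":0,"ty":0,"tz":0.03,"yaw":0},{"tx":0,"ty":0,"tz":0.02,"yaw":0},{"tx":0,"ty":0,"tz":0,"yaw":0}]'; python3 - <<'E'
from h import *
t=robot.camera("top");s=robot.camera("scene")
crop(s,280,225,80,70,10,"e3.png");crop(t,270,140,90,80,8,"e4.png")
E
```

```text
time: 23.22
eef_pos: [0.4826, -0.0745, 0.1871]
eef_rot: [179.6, -0.4, 35.0]
wrist_force: [0.6, 0.9, -1.2]
opening: 0.0225
```

View pics/e3.png

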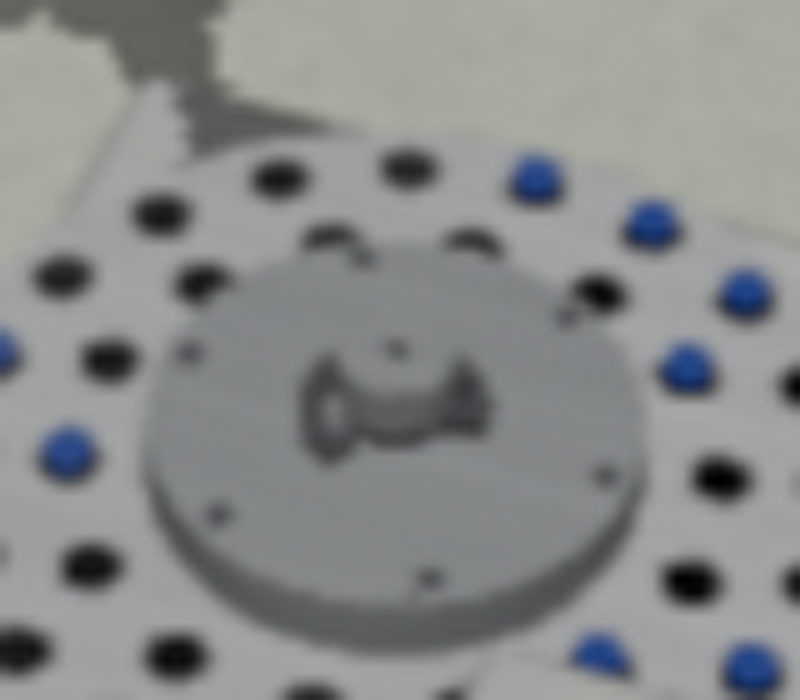

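View pics/e4.png

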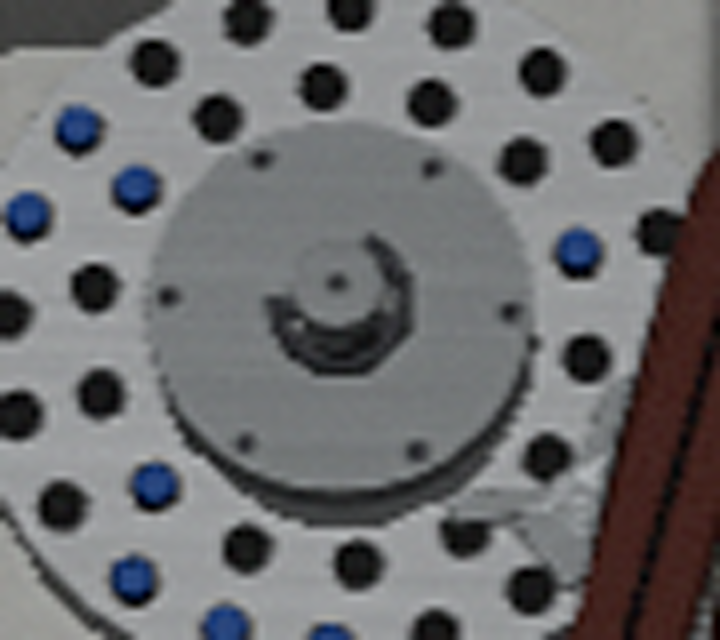

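The clip is concentric with the hub. I'll check that by fitting, then return the fork.

```bash
python3 - <<'E'
from meas import *
t=robot.camera("top")
for thr in(62,70):
    P=darkclip(t,(300,164,324,190),.104,thr); print(circ(P,.019))
E
```

```text
(array([0.64070554, 0.03898605, 0.019     ]), np.float64(112.83208208223806), np.float64(27.881185402301043), np.float64(0.0006967284004250556))
(array([0.64054705, 0.03883979, 0.019     ]), np.float64(109.51636513932131), np.float64(30.01098568323792), np.float64(0.0005719636530489816))
```

The clip centre is within about 0.8 mm of the axis. I'll take the fork back to its tray.

```bash
python3 -m crank '[{"tx":-0.0012,"ty":0.0375,"tz":0,"yaw":-4.2},{"tx":-0.0012,"ty":0.0375,"tz":0,"yaw":-4.2},{"tx":-0.0012,"ty":0.0375,"tz":0,"yaw":-4.2},{"tx":-0.0012,"ty":0.0375,"tz":0,"yaw":-4.2},{"tx":-0.0012,"ty":0.0375,"tz":0,"yaw":-4.2},{"tx":-0.0012,"ty":0.0375,"tz":0,"yaw":-4.2},{"tx":-0.0012,"ty":0.0375,"tz":0,"yaw":-4.2},{"tx":-0.0012,"ty":0.0375,"tz":0,"yaw":-4.2},{"tx":-0.0012,"ty":0.0375,"tz":0,"yaw":-4.2},{"tx":-0.0012,"ty":0.0375,"tz":0,"yaw":-4.2}]' ; python3 -m crank '[{"tx":0,"ty":0,"tz":-0.035,"yaw":0},{"tx":0,"ty":0,"tz":-0.035,"yaw":0},{"tx":0,"ty":0,"tz":-0.035,"yaw":0},{"tx":0,"ty":0,"tz":0,"yaw":0},{"tx":0,"ty":0,"tz":0,"yaw":0},{"tx":0,"ty":0,"tz":0,"yaw":0}]'; python3 - <<'E'
from h import *
t=robot.camera("top");s=robot.camera("scene")
crop(s,400,180,130,170,3.5,"g1.png")
E
```

```text
time: 24.2
eef_pos: [0.4661, 0.3035, 0.1797]
eef_rot: [179.9, 0.1, -7.2]
wrist_force: [1.2, -0.7, -1.5]
opening: 0.0225
time: 24.7
eef_pos: [0.468, 0.3019, 0.0776]
eef_rot: [-180.0, -0.0, -7.0]
wrist_force: [0.2, 0.5, -0.7]
opening: 0.0222
```

View pics/g1.png

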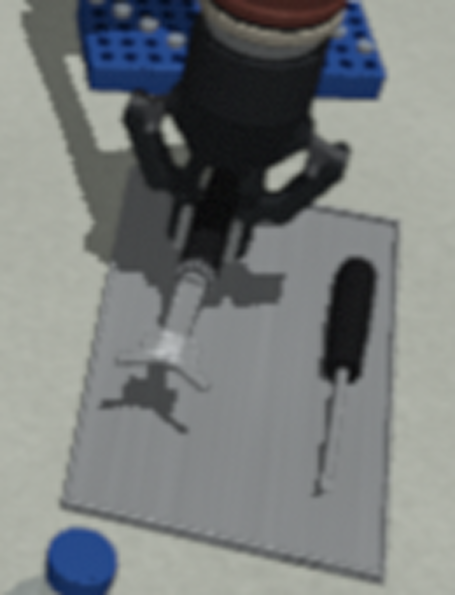

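The fork is over its old place, well inside the tray. I'll lower it.

```bash
python3 -m crank '[{"tx":0.001,"ty":-0.001,"tz":-0.02,"yaw":0.3},{"tx":0.001,"ty":0,"tz":-0.015,"yaw":0},{"tx":0,"ty":0,"tz":-0.007,"yaw":0},{"tx":0,"ty":0,"tz":0,"yaw":0},{"tx":0,"ty":0,"tz":0,"yaw":0},{"tx":0,"ty":0,"tz":0,"yaw":0}]'; python3 -m crank '[{"tx":0,"ty":0,"tz":-0.0015,"yaw":0},{"tx":0,"ty":0,"tz":0,"yaw":0},{"tx":0,"ty":0,"tz":0,"yaw":0}]'
```

```text
time: 25.3
eef_pos: [0.4707, 0.3011, 0.0366]
eef_rot: [-179.9, -0.1, -6.7]
wrist_force: [0.2, -0.1, -1.6]
opening: 0.0222
time: 25.55
eef_pos: [0.4699, 0.3008, 0.034]
eef_rot: [-180.0, -0.0, -6.7]
wrist_force: [0.3, 0.3, -1.1]
opening: 0.0224
```

```bash
python3 -m crank '[{"tx":0,"ty":0,"tz":-0.0015,"yaw":0},{"tx":0,"ty":0,"tz":0,"yaw":0},{"tx":0,"ty":0,"tz":0,"yaw":0}]';python3 -m crank '[{"tx":0,"ty":0,"tz":-0.0008,"yaw":0},{"tx":0,"ty":0,"tz":0,"yaw":0},{"tx":0,"ty":0,"tz":0,"yaw":0}]'; python3 -m crank '[{"tx":0,"ty":0,"tz":-0.0006,"yaw":0},{"tx":0,"ty":0,"tz":0,"yaw":0},{"tx":0,"ty":0,"tz":0,"yaw":0}]'
```

```text
time: 25.8
eef_pos: [0.4694, 0.3006, 0.0318]
eef_rot: [180.0, 0.0, -6.7]
wrist_force: [0.2, 0.8, -1.3]
opening: 0.0226
time: 26.05
eef_pos: [0.4696, 0.3007, 0.0311]
eef_rot: [-180.0, -0.0, -6.7]
wrist_force: [-0.9, 0.4, -0.8]
opening: 0.0223
time: 26.3
eef_pos: [0.4696, 0.3007, 0.0311]
eef_rot: [180.0, 0.0, -6.7]
wrist_force: [-3.3, -1.7, 5.9]
opening: 0.0224
```

Tray contact (5.9 N). I'll release and clear off.

```bash
python3 -m crank '[{"tx":0,"ty":0,"tz":0,"yaw":0},{"tx":0,"ty":0,"tz":0,"yaw":0},{"tx":0,"ty":0,"tz":0,"yaw":0},{"tx":0,"ty":0,"tz":0,"yaw":0},{"tx":0,"ty":0,"tz":0,"yaw":0}]' 0.6; python3 -m crank '[{"tx":0,"ty":0,"tz":0.01,"yaw":0},{"tx":0,"ty":0,"tz":0.03,"yaw":0},{"tx":0,"ty":0,"tz":0.04,"yaw":0},{"tx":0,"ty":0,"tz":0.04,"yaw":0},{"tx":0,"ty":0,"tz":0.04,"yaw":0},{"tx":-0.03,"ty":-0.03,"tz":0,"yaw":0},{"tx":-0.03,"ty":-0.03,"tz":0,"yaw":0},{"tx":0,"ty":-0.04,"tz":0,"yaw":0},{"tx":0,"ty":-0.03,"tz":0,"yaw":0},{"tx":0,"ty":0,"tz":0,"yaw":0}]';python3 -m crank '[{"tx":0,"ty":0,"tz":0,"yaw":0},{"tx":0,"ty":0,"tz":0,"yaw":0},{"tx":0,"ty":0,"tz":0,"yaw":0}]'; python3 - <<'E'
from h import *
t=robot.camera("top");s=robot.camera("scene")
cv2.imwrite("pics/z1.png",t["image"]);cv2.imwrite("pics/z2.png",s["image"])
E
```

```text
time: 26.72
eef_pos: [0.4696, 0.3007, 0.0304]
eef_rot: [180.0, 0.0, -6.7]
wrist_force: [-1.0, -0.1, 0.2]
opening: 0.0514
time: 27.55
eef_pos: [0.4102, 0.168, 0.1913]
eef_rot: [179.9, -0.1, -6.8]
wrist_force: [-0.8, 0.6, 0.3]
opening: 0.0511
time: 27.8
eef_pos: [0.4109, 0.1724, 0.1909]
eef_rot: [-180.0, -0.0, -6.7]
wrist_force: [-0.4, 0.3, -0.3]
opening: 0.0511
```

View pics/z1.png

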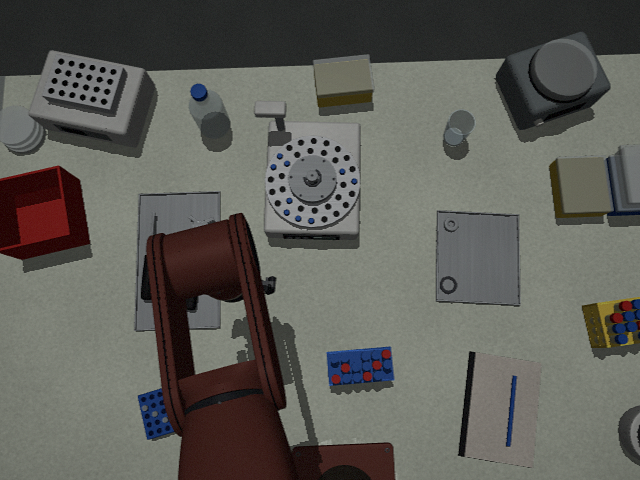

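View pics/z2.png

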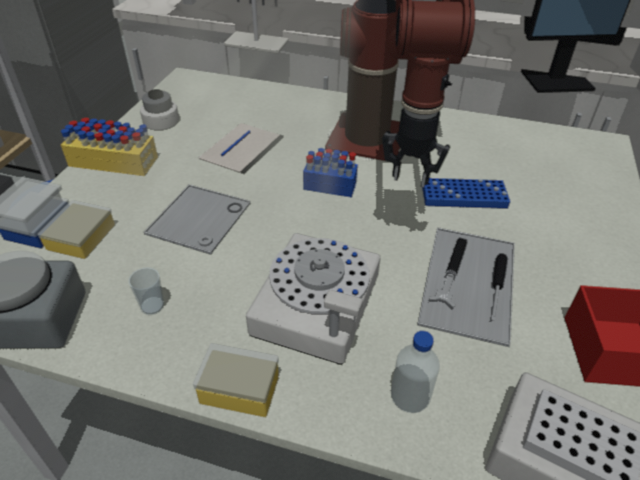

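The clip is on the spindle (top 313,180). The fork tool lies flat on its tray next to the screwdriver (scene 450,270). Washer and spacer haven't moved, and the arm is clear.

```bash
python3 -c "
from cell import robot
print(robot.hand_in())"
```

```text
the job is handed in; nothing more can be done
None
```

The carousel is locked: the E-clip is in the spindle's groove, and the job is handed in at about 28 s of the 69 s allowed.

- **Clip:** I laid it on the hub with its open side to the spindle, let go, and pushed it in with the fork. It gave way once, and again after a second small push. I finished with one press that reached about 11.7 N. The arm barely moved under it, so I took it as a hard stop.
- **Fit:** The last camera fit put the clip's centre within about 0.8 mm of the spindle axis. That is about the accuracy of the measurement.
- **Fork tool and other parts:** The fork lies back flat in its old place on its tray. Washer, spacer and screwdriver look unmoved, and the gripper is touching nothing.

Some readings were less certain:
- **Snap force:** The highest I read as the clip went in was about 4 N, below the stated 6–12 N. I only read the force between steps, so the peak may have been missed.
- **Cameras:** The two views differed by 2–3 mm in places. I lined up the push mainly from the top view and the arm's own position.
- **Fork against the hub:** During the press the fork also rested on the hub with about 3–4 N.

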